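# Dock, load and close a board magazine

### The arm

A 6-joint arm with a two-finger parallel gripper is mounted at the origin on a cart in front of the work surface, level with it; the furniture and walls round the work are solid. World frame = base frame: x ahead of the robot, y to its left, z up, the work surface at z = 0. Lengths are in mm, angles in degrees, forces in N, time in s.
With the tool pointing down it reaches from about 300 to 775 mm from the base axis. Payload 14.6 kg.
Tool frame: the origin (TCP) lies between the finger pads; the fingertips stand env.finger_overhang ahead of it and the grasp point (between the pads) lies 6 mm ahead of it (env.finger_overhang is the distance from the TCP to the fingertips, in mm); x points along the fingers, z is the direction in which the jaws open and shut, and the axes are right-handed (so a half turn about x gives the same grasp; the last joint's range is limited). The gripper opens to 85 mm and grips with 20 to 120 N. Pads are 22 mm wide; open, the fingers measure 114 mm over their backs; the gripper's body (76 mm by 85 mm) begins 54 mm behind the grasp point. The pads swing forward as they close: fully open they stand 13 mm farther back than shut.
Start: joints at [71.07, 17.183, 87.147, -0, 75.671, -3.816], TCP at [143.411, 530.964, 256.281] pointing down, gripper open.
Joint ranges: [-173.82, 173.82], [-45.26, 126.66], [13.44, 144.39], [-59.66, 239.66], [0, 175.72], [-146.38, 146.38]. Speed limits (degrees/s): [127.2, 127.2, 147.25, 180, 180, 180].

### API

Orientations are given as a 3x3 rotation matrix whose columns are the frame's x, y, z axes.
In Python, from cell import env gives the robot as it stands.
- The arm moves only by the shell command python3 -m pendant 'ROWS' [FORCE]. ROWS is JSON, a list that holds one entry, the list of rows, each a list of 5 numbers: the closure, from 0 (fully open) to 1 (shut), then the shift along the world's x, y, z in m, then the turn about the world's z in degrees. In form: [[[grip, tx, ty, tz, turn], ...]]. A call has 1 to 10 rows; each row is the pose to reach, as a shift and turn from the pose commanded when the call began; what a row does not reach only later rows make up. A row lasts 1/10 s, in which the tool goes at most 50 mm and 8.59 degrees, less where a joint would pass 70% of its speed; a pose out of reach is approached as far as the arm can. A call with a gripper value outside its range is refused whole. The fingers move at their own pace and stop on an object; FORCE is the grip in N (left out, the last holds). Time passes only in rows, so rows that repeat a pose let the fingers close. It gives the time, the measured TCP pose, the force and the opening at its end, in the units of the state.
- env.get_obs(): the state, without advancing time (a new reading comes with each control period).
- env.grab_frame(name): name is "scene" or "top"; returns a dict with "img" (400x640x3 uint8, blue, green, red), "fx", "fy", "cx", "cy" (pixels), "k1" (the pictures are not rectified: a ray, as slopes to the right and down, at radius r is drawn at 1 + k1 r^2 times it, then the intrinsics apply), "rvec" (rotation vector, rad) and "tvec" (3), from world to camera coordinates, as OpenCV has them. Camera axes: x right, y down, z forward; pixel columns grow to the right and rows downward; lengths in mm; the calibration is good to about 2 mm. A picture is of the moment at which its call begins. There is no depth.
- env.sign_off(): hands the job in, once; it reports no verdict.
The state is a dict: "time": time; "qpos": joint angles; "joint_vel": joint speeds; "joint_efforts": joint torques, N m; "tcp_pos": TCP position; "orientation": TCP orientation; "ft_force": force on the tool from outside, world axes, zero at the start; "moment": the same for the moment, N m; "gripper_width": opening from 0.0 (shut) to 1.0 (fully open).
Only numpy, scipy, OpenCV 4.12 (cv2) and the standard library are available. Lean on these libraries where they do the work, as an engineer would, in place of code of your own. Each camera call takes 0.05 s, during which the arm holds its last target. There are 200 camera calls.

### The job

The board magazine stands askew on its docking plate and rocks: with its hood still clipped on, turn it until it stands square in the channel on all four feet with its mouth towards you, and let go. Then squeeze the hood's two orange tabs together, lift the hood off and stand it upright on the bench next to the docking plate; slide every stick module that lies flat on the bench (not those in the tilted tray), component side up, fully home into a slot of its own, and last clip the hood back on with both tabs sprung out. Leave the loupe, the timer and the white puck where they are.

Things in the scene. Friction and masses are not known exactly. Their poses are not given: they have to be found in the camera images.
- dock_floor (a point): Docking plate, fixed, 124 (x) x 116 (y) mm. A channel 59 mm wide, open at both ends without stops, runs along its x axis between two flat raised aluminium lands (28.5 mm wide, tops 9 mm above the bench). Point: centre of the channel floor, 4 mm above the bench; x along the channel away from the robot, y to its left, z up.
- magazine: Board magazine, loose, 0.5 kg, black with aluminium cheeks, 72 (x) x 54 (y) x 64 mm, on four rubber feet (radius 4, height 6 mm) at x +-29, y +-22 mm. Origin midway between the feet's undersides, z up, mouth at -x. Starts turned 25 to 60 degrees counter-clockwise from the channel: two opposite feet on the lands, one in the air, tilted about 8 degrees to the rear (its heavier end).
- magazine_mid (a point): Middle of the magazine, 30 mm above the feet's undersides, axes as the magazine. When docked, all four feet are on the channel floor, this point is 30 mm above dock_floor and x points along the channel's x. Grip the magazine across its cheeks: plain, parallel, at y +-27 mm, from 6 to 50 mm above the feet's undersides.
- magazine_mouth (a point): Centre of the magazine's open front, x -36, 30 mm above the feet's undersides, same axes. Behind it are three slots one above the other, 44 mm wide, 8 mm high at the edges, each between side ledges that reach in to y +-18 mm. Side walls flare out ahead of the mouth, to x -41 mm. A rear stop is at x +34 mm: a module that is home lies at x -34 to +34 mm.
- slot_low (a point): Floor of the lowest slot at the mouth (x -36, 12 mm above the feet's undersides), axes as the magazine. A module's underside rests at this height; its edges have 2 mm play in height and 1 mm each side.
- slot_middle (a point): Floor of the middle slot at the mouth (x -36, 26 mm above the feet's undersides), axes as the magazine.
- slot_top (a point): Floor of the top slot at the mouth (x -36, 40 mm above the feet's undersides), axes as the magazine. Deck above: 60 to 64 mm above the feet's undersides, from x -29 to +36 mm, with a window 41 (x) by 43 mm (y).
- hood: Clip-on hood of the magazine, loose, grey, 0.1 kg: top plate 88 (x) x 50 (y) x 3 mm, with a leaf hanging down at each end (34 mm wide in y, inner faces at x +-41 mm) that closes the magazine's mouth and rear. Origin midway between the leaves' lower edges, 68 mm below hood_tabs; z up. Off the magazine it stands upright on the two leaves.
- hood_tabs (a point): Point midway between the hood's two upright orange tabs, axes as the hood. Tabs: 24 mm wide (x), 4 thick, from 11 below (plate top) to 9 mm above the point, outer faces at y +-20 mm. Squeeze them together along y (5 mm each, 2 to 6 N) and lift straight up. Clipped on, this point is 48 mm above magazine_mid, axes parallel. Standing on the bench: 68 mm above it.
- tab_left (a joint): Tab on the hood's +y side: 0 sprung out (hooked under the deck's window edge), 0.005 m fully squeezed in. To refit the hood, hold both squeezed, lower it straight on (play 5 mm each way in x, 2 mm in y), let go.
- tab_right (a joint): Tab on the hood's -y side: 0 sprung out (hooked under the deck's window edge), 0.005 m fully squeezed in.
- module_1_mid (a point): Stick module (may be absent), loose, beige, 42 wide (x) x 68 long (y) mm, slab 6 mm thick, 30 g; a black stick and a connector stand up to 10 mm above its underside, within 12 mm of its long middle line. Point: its centre, 3 mm above the underside; z up. Starts flat on the bench. Grip it across the long edges; either end may go in first.
- module_2_mid (a point): Stick module (may be absent), loose, beige, 42 wide (x) x 68 long (y) mm, slab 6 mm thick, 30 g; a black stick and a connector stand up to 10 mm above its underside, within 12 mm of its long middle line. Point: its centre, 3 mm above the underside; z up. Starts flat on the bench. Grip it across the long edges; either end may go in first.
- module_3_mid (a point): Stick module (may be absent), loose, beige, 42 wide (x) x 68 long (y) mm, slab 6 mm thick, 30 g; a black stick and a connector stand up to 10 mm above its underside, within 12 mm of its long middle line. Point: its centre, 3 mm above the underside; z up. Starts flat on the bench. Grip it across the long edges; either end may go in first.
- module_4_mid (a point): Stick module (may be absent), loose, beige, 42 wide (x) x 68 long (y) mm, slab 6 mm thick, 30 g; a black stick and a connector stand up to 10 mm above its underside, within 12 mm of its long middle line. Point: its centre, 3 mm above the underside; z up. Starts flat on the bench. Grip it across the long edges; either end may go in first.
- loupe_b: Black eye loupe, 36 mm across and high, origin under its centre; to be left alone.
- clock: Small grey bench timer with a display (the one near the front edge, right of the magazine), 32 x 58 x 45 mm, origin under its centre; to be left alone.
- puck: White round puck, 54 mm across, 14 mm high, origin under its centre; to be left alone.
There are look-alikes about, which are no part of the job. What is shaped like the part that bears module_4_mid but blue is not meant.

How it is judged:
By the outcome, as a careful person would: the job done as asked, in the order asked, and still so for the second after the job is handed in, with the robot touching nothing.
Of module_1, module_2, module_3, module_4 only 2 to 3 are there at a start; the rules pass over those that are not, and their reading is None.
At some moment in a run one of module_1, module_2, module_3, module_4 may be knocked a few centimetres aside while the robot is not near it.
Once in a run the grip may slacken for a moment while it holds something.
It also fails if it takes over 210 s, if anything falls off the work surface, if the arm or the gripper's body presses on something with over 40 N, if the wrist force passes 120 N, or if a joint passes its speed limit or range.

## Working session

There is one attempt and no reset: what is moved stays moved. The work goes in short steps, Python scripts to look and compute and a shell command to move; the robot and the scene stay as the last step left them, time stands still between calls to the robot, and variables do not carry over. Pictures are saved under pics/ and viewed, about 12 in all and at most 16, crops included, and the job is handed in when it is done.

```bash
mkdir -p pics; ls; cat > h.py <<'E'
import numpy as np, cv2
from cell import env
def grab(name,fn=None):
    f=env.grab_frame(name)
    if fn: cv2.imwrite('pics/'+fn,f['img'])
    return f
def ray(f,uv):
    # pixel -> camera centre, unit direction (world)
    R=cv2.Rodrigues(np.array(f['rvec'],float))[0]; t=np.array(f['tvec'],float).reshape(3)
    K=np.array([[f['fx'],0,f['cx']],[0,f['fy'],f['cy']],[0,0,1.]])
    p=cv2.undistortPoints(np.array(uv,float).reshape(-1,1,2),K,np.array([f['k1'],0,0,0.])).reshape(-1,2)
    d=np.c_[p,np.ones(len(p))]@R
    return -R.T@t,d
def onz(f,uv,z):
    c,d=ray(f,uv); return c+d*((z-c[2])/d[:,2])[:,None]
def proj(f,P):
    K=np.array([[f['fx'],0,f['cx']],[0,f['fy'],f['cy']],[0,0,1.]])
    return cv2.projectPoints(np.array(P,float).reshape(-1,1,3),np.array(f['rvec'],float),np.array(f['tvec'],float),K,np.array([f['k1'],0,0,0.]))[0].reshape(-1,2)
def two(f,a,g,b):
    c1,d1=ray(f,a);c2,d2=ray(g,b);d1=d1[0];d2=d2[0]
    s=np.linalg.lstsq(np.c_[d1,-d2],c2-c1,rcond=None)[0]
    p,q=c1+s[0]*d1,c2+s[1]*d2
    return (p+q)/2,np.linalg.norm(p-q)
E
python3 - <<'E'
from h import *
for n in('scene','top'):
    f=grab(n,n+'0.png'); print(n,ray(f,[[320,200]]),f['fx'],f['k1'])
o=env.get_obs();print(o);print(env.finger_overhang)
E
```

```text
pics
scene (array([  109.96624916, -1060.87449162,  1252.80515795]), array([[ 0.27427288,  0.64530436, -0.71323394]])) 482.28343532607863 0.010032790496865805
top (array([ 461.64325298,  -23.22188128, 1366.66191291]), array([[ 0.08631252, -0.01379223, -0.99623137]])) 424.8443533238555 0.037546745265355175
{'time': 0.1, 'qpos': array([ 7.10701019e+01,  1.72124954e+01,  8.71771139e+01, -1.71721520e-03,
        7.56713238e+01, -3.81458390e+00]), 'joint_vel': array([ 0.04802899, -0.03240546,  0.02362787,  0.10199119,  0.05465909,
       -0.02039071]), 'joint_efforts': array([ 4.99331363e-04, -5.44392586e+01, -3.62361968e+01, -1.40696275e-04,
        3.13316828e-03, -7.36434299e-05]), 'tcp_pos': array([143.35445375, 530.79237779, 255.77482702]), 'orientation': array([[-3.17537394e-04, -9.65404900e-01,  2.60755209e-01],
       [-1.01538611e-03,  2.60755399e-01,  9.65404367e-01],
       [-9.99999434e-01,  4.17847686e-05, -1.06305832e-03]]), 'ft_force': array([-0.1406334 ,  0.40479328,  0.6391871 ]), 'moment': array([ 0.06197451,  0.02024453, -0.02170817]), 'gripper_width': 1.001187522349926}
25.0
```

View pics/top0.png

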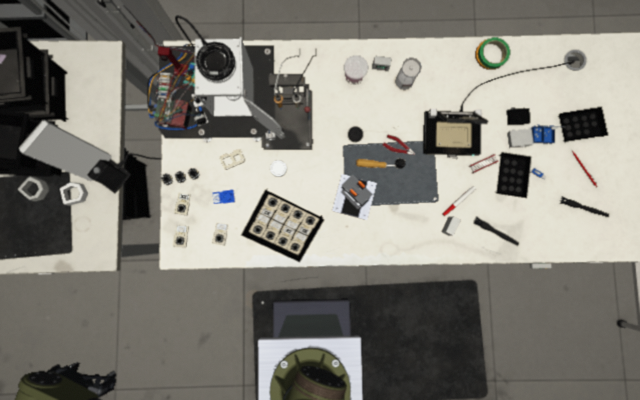

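View pics/scene0.png

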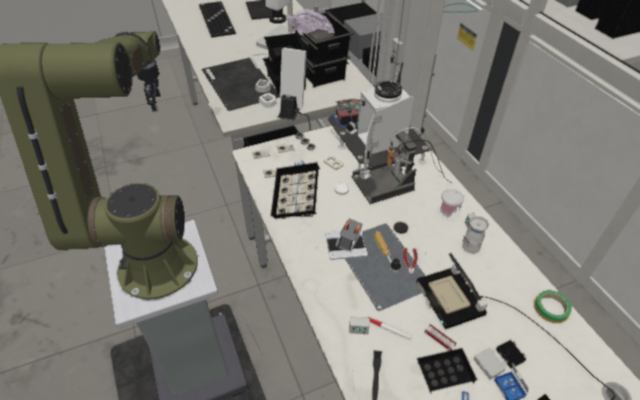

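```bash
python3 - <<'E'
from h import *
f=env.grab_frame('top');g=env.grab_frame('scene')
print(proj(f,[[0,0,0],[143,531,256],[400,0,0],[500,300,0]]),proj(g,[[0,0,0],[143,531,256],[400,0,0],[500,300,0]]))
a=cv2.resize(f['img'][130:270,155:355],(800,560),interpolation=cv2.INTER_CUBIC);cv2.imwrite('pics/t1.png',a)
b=cv2.resize(f['img'][160:230,310:410],(800,560),interpolation=cv2.INTER_CUBIC)
c=cv2.resize(g['img'][200:270,305:405],(800,560),interpolation=cv2.INTER_CUBIC)
cv2.imwrite('pics/t2.png',cv2.resize(np.hstack([b,c]),(800,280),interpolation=cv2.INTER_AREA))
E
```

```text
[[309.71114821 388.3506023 ]
 [ 92.79363532 371.0841622 ]
 [307.7929055  256.55424459]
 [213.33997355 226.79854328]] [[157.99137409 266.03023292]
 [155.29042731 100.40127383]
 [276.75668673 229.29899409]
 [275.48712693 168.00320931]]
```

View pics/t1.png

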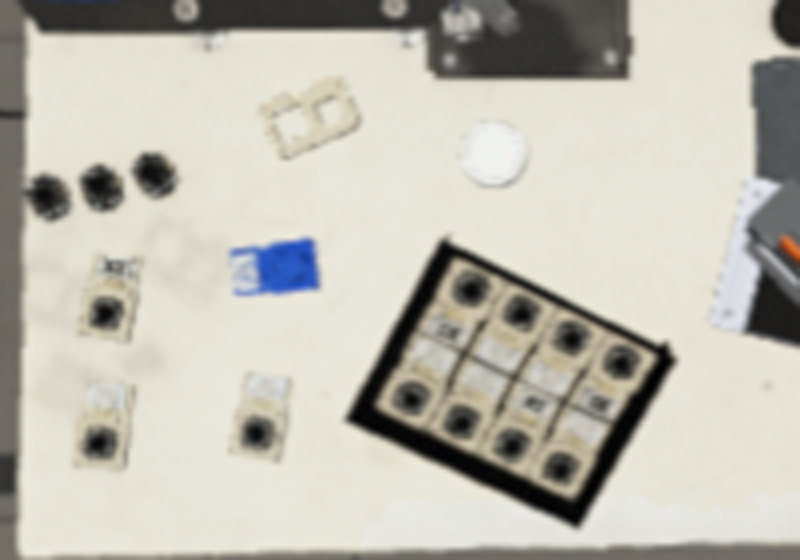

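View pics/t2.png

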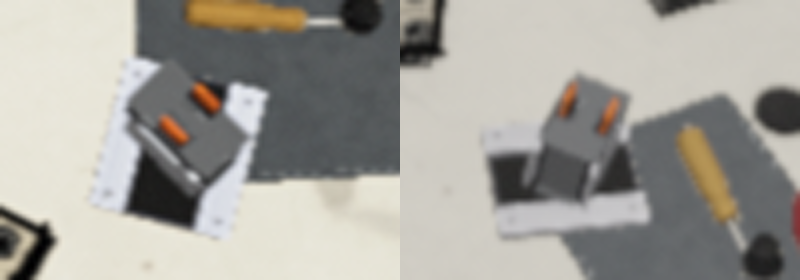

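```bash
python3 - <<'E'
from h import *
f=env.grab_frame('top');g=env.grab_frame('scene')
def show(im,pts):
    h=cv2.cvtColor(im,cv2.COLOR_BGR2HSV)
    for p in pts: print(p,im[p[1],p[0]],h[p[1],p[0]])
# top: lands, bench, module beige, connector, mat
show(f['img'],[(340,185),(368,188),(300,190),(335,240),(181,212),(183,196),(186,208),(178,240),(360,175),(347,214)])
show(g['img'],[(320,248),(374,237),(345,256),(365,247),(330,300),(347,235)])
for im,n in((f,'t'),(g,'s')):
    h=cv2.cvtColor(im['img'],cv2.COLOR_BGR2HSV)
    m=((h[...,0]<14)&(h[...,1]>150)&(h[...,2]>120)).astype(np.uint8)
    k=cv2.connectedComponentsWithStats(m)
    for i in range(1,k[0]): print(n,k[2][i],k[3][i])
h=f['img'][195:222,170:196]
print(h.min(2)[:, :])
E
```

```text
(340, 185) [229 220 217] [113  13 229]
(368, 188) [230 222 218] [110  13 230]
(300, 190) [216 229 231] [ 26  17 231]
(335, 240) [214 227 230] [ 24  18 230]
(181, 212) [131 146 151] [ 23  34 151]
(183, 196) [134 140 140] [ 30  11 140]
(186, 208) [152 173 179] [ 23  38 179]
(178, 240) [20 21 22] [15 23 22]
(360, 175) [88 86 82] [100  17  88]
(347, 214) [111 114 116] [ 18  11 116]
(320, 248) [196 205 208] [ 23  15 208]
(374, 237) [ 95 113 124] [ 19  60 124]
(345, 256) [194 192 193] [135   3 194]
(365, 247) [129 128 126] [100   6 129]
(330, 300) [197 205 209] [ 20  15 209]
(347, 235) [119 118 118] [120   2 119]
t [396 138   1   1   1] [396. 138.]
t [398 139   9   9  10] [401.8 142.9]
t [388 146   3   3   4] [389.25 146.75]
t [392 148   1   2   2] [392.  148.5]
t [394 149   2   1   2] [394.5 149. ]
t [398 150   1   1   1] [398. 150.]
t [400 150   1   1   1] [400. 150.]
t [403 151   1   1   1] [403. 151.]
t [574 154  22  31  46] [585.2173913  170.26086957]
t [359 181   6   7  21] [361.38095238 183.85714286]
t [350 190   7   6  19] [352.78947368 192.15789474]
t [444 205  11  10  38] [448.86
[... 2406 characters left out ...]
84 174 177
  202 209 206 204 204 205 208 212]
 [208 208 209 209 209 209 209 210 211 211 211 212 212 210 204 203 200 202
  207 205 203 201 200 201 205 209]
 [208 208 209 209 210 210 210 211 212 212 212 212 210 210 209 208 207 207
  205 202 198 197 197 199 203 206]
 [203 205 206 207 208 209 211 210 212 212 212 210 208 208 207 206 204 202
  201 197 196 196 196 196 200 203]
 [201 202 204 204 207 208 210 209 211 212 212 210 208 207 205 203 200 198
  198 197 197 196 194 194 197 200]
 [198 198 201 203 204 206 206 206 207 211 210 210 209 209 205 203 200 198
  196 196 197 197 196 194 195 199]
 [199 198 198 199 202 202 202 202 205 207 208 210 210 210 205 203 199 198
  197 197 198 198 197 196 196 200]]
```

```bash
cat >> h.py <<'E'
def cents(f,m,box=None,amin=4):
    m=m.astype(np.uint8)
    if box: z=np.zeros_like(m); x0,y0,x1,y1=box; z[y0:y1,x0:x1]=m[y0:y1,x0:x1]; m=z
    k=cv2.connectedComponentsWithStats(m,connectivity=8)
    return [(k[3][i],k[2][i][4],k[1]==i) for i in range(1,k[0]) if k[2][i][4]>=amin]
def orange(f,box):
    h=cv2.cvtColor(f['img'],cv2.COLOR_BGR2HSV).astype(int)
    return cents(f,((h[...,0]<16)|(h[...,0]>172))&(h[...,1]>90)&(h[...,2]>90),box,3)
def modules(f,box,thr=192):
    im=cv2.resize(f['img'],None,fx=4,fy=4,interpolation=cv2.INTER_CUBIC)
    h=cv2.cvtColor(im,cv2.COLOR_BGR2HSV)
    m=((im[...,0]<thr)&~((h[...,1]>120)&(h[...,0]>100)&(im[...,0]>90))).astype(np.uint8)
    x0,y0,x1,y1=[4*b for b in box]; z=np.zeros_like(m); z[y0:y1,x0:x1]=m[y0:y1,x0:x1]
    out=[]
    for c in cv2.findContours(z,cv2.RETR_EXTERNAL,cv2.CHAIN_APPROX_NONE)[0]:
        if cv2.contourArea(c)<1500: continue
        P=onz(f,(c.reshape(-1,2)+.5)/4-.5,5)[:,:2].astype(np.float32)
        r=cv2.minAreaRect(P); b=cv2.boxPoints(r); e=[b[1]-b[0],b[2]-b[1]]
        e=max(e,key=np.linalg.norm); out.append((np.round(r[0],1),np.round(r[1],1),round(float(np.degrees(np.arctan2(e[1],e[0]))%180),1)))
    return out
E
python3 - <<'E'
from h import *
f=env.grab_frame('top');g=env.grab_frame('scene')
print(*modules(f,(165,185,236,262)),sep='\n')
# dock
im=cv2.resize(f['img'],None,fx=4,fy=4,interpolation=cv2.INTER_CUBIC).astype(int)
m=(im[...,0]>im[...,2]+3)&(im[...,0]>160); z=np.zeros(m.shape,np.uint8); z[168*4:224*4,328*4:382*4]=m[168*4:224*4,328*4:382*4]
z=cv2.morphologyEx(z,cv2.MORPH_OPEN,np.ones((5,5),np.uint8))
for c in cv2.findContours(z,cv2.RETR_EXTERNAL,cv2.CHAIN_APPROX_NONE)[0]:
    if cv2.contourArea(c)<300: continue
    P=onz(f,(c.reshape(-1,2)+.5)/4-.5,9)[:,:2].astype(np.float32); r=cv2.minAreaRect(P); print('land',cv2.contourArea(c),r)
ys,xs=np.nonzero(z); P=onz(f,(np.c_[xs,ys]+.5)/4-.5,9)[:,:2].astype(np.float32); r=cv2.minAreaRect(P); print('dock',r,cv2.boxPoints(r))
a=orange(f,(340,170,372,205)); b=orange(g,(338,215,365,240))
print([x[:2] for x in a],[x[:2] for x in b])
for x in a:
    for y in b: print(x[0],y[0],two(f,[x[0]],g,[y[0]]))
E
```

```text
(array([472.6, 401.3]), array([45.9, 69.5]), 174.2)
(array([477.3, 277. ]), array([44.2, 67.9]), 168.5)
(array([575.6, 397.3]), array([46.8, 72.3]), 169.5)
land 3790.5 ((577.776611328125, -193.81228637695312), (30.403581619262695, 123.98171997070312), 74.35139465332031)
land 3688.5 ((601.42822265625, -110.13479614257812), (27.911083221435547, 123.57759857177734), 74.17280578613281)
dock ((589.4873657226562, -152.53921508789062), (116.0182113647461, 123.9803466796875), 74.17280578613281) [[ 514.0261   -191.44211 ]
 [ 633.30615  -225.25613 ]
 [ 664.9486   -113.63632 ]
 [ 545.6686    -79.822296]]
[(array([360.93548387, 183.77419355]), np.int32(31)), (array([353., 192.]), np.int32(29))] [(array([346.57142857, 224.52380952]), np.int32(21)), (array([356.86363636, 228.5       ]), np.int32(22))]
[360.93548387 183.77419355] [346.57142857 224.52380952] (array([ 602.48808054, -159.02014171,  105.25291082]), np.float64(31.49390471129824))
[360.93548387 183.77419355] [356.86363636 228.5       ] (array([ 619.99968005, -166.48909035,   82.33751573]), np.float64(0.8912826368447502))
[353. 192.] [346.57142857 224.52380952] (array([ 594.87017124, -141.31495316,   86.41644234]), np.float64(0.7071398754384031))
[353. 192.] [356.86363636 228.5       ] (array([ 611.94798684, -149.12631549,   64.97160312]), np.float64(30.914297954640332))
```

```bash
python3 -m pendant '[[[0,0.24,-0.34,0,-60],[0,0.24,-0.34,0,-60],[0,0.24,-0.34,0,-60],[0,0.24,-0.34,0,-60],[0,0.24,-0.34,0,-60],[0,0.24,-0.34,0,-60],[0,0.24,-0.34,0,-60],[0,0.24,-0.34,0,-60],[0,0.24,-0.34,0,-60],[0,0.24,-0.34,0,-60]]]' 60
```

```text
time: 1.4
tcp_pos: [384.4, 189.4, 256.3]
orientation: [[0.0, -0.254, 0.967], [-0.0, 0.967, 0.254], [-1.0, -0.0, 0.0]]
ft_force: [0.0, 1.1, -0.3]
gripper_width: 1.001
```

```bash
python3 -m pendant '[[[0,0.2186,-0.3445,0,-60],[0,0.2186,-0.3445,0,-60],[0,0.2186,-0.3445,0,-60],[0,0.2186,-0.3445,0,-60],[0,0.2186,-0.3445,0,-60],[0,0.2186,-0.3445,0,-60],[0,0.2186,-0.3445,0,-60],[0,0.2186,-0.3445,0,-60],[0,0.2186,-0.3445,-0.04,-60],[0,0.2186,-0.3445,-0.06,-60]]]'; python3 - <<'E'
from h import *
print(env.get_obs()['qpos'])
f=env.grab_frame('top');g=env.grab_frame('scene')
b=cv2.resize(f['img'][150:230,300:400],(400,320),interpolation=cv2.INTER_CUBIC)
c=cv2.resize(g['img'][180:260,300:400],(400,320),interpolation=cv2.INTER_CUBIC)
cv2.imwrite('pics/t3.png',np.hstack([b,c]))
E
```

```text
time: 2.4
tcp_pos: [602.0, -153.6, 192.9]
orientation: [[-0.003, 0.709, 0.705], [0.001, 0.705, -0.709], [-1.0, -0.001, -0.003]]
ft_force: [-0.1, 0.3, -1.1]
gripper_width: 1.003
[-1.76950455e+01  2.94118688e+01  7.86998008e+01  5.72422440e-03
  7.20659704e+01  2.74809825e+01]
```

View pics/t3.png

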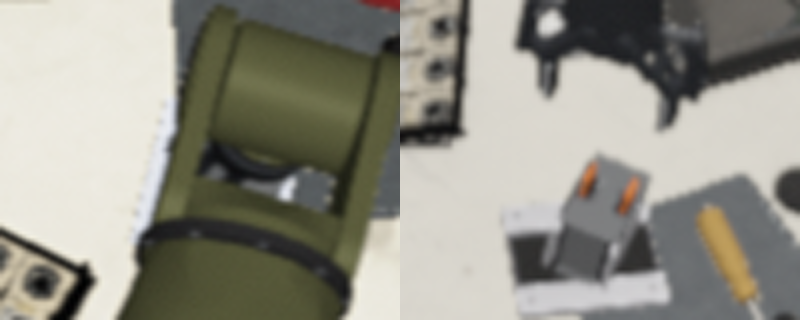

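The gripper hangs centred above the magazine. Descending and gripping.

```bash
python3 -m pendant '[[[0,0,0,-0.05,0],[0,0,0,-0.09,0],[0,0,0,-0.12,0],[0,0,0,-0.139,0],[0,0,0,-0.139,0],[1,0,0,-0.139,0],[1,0,0,-0.139,0],[1,0,0,-0.139,0],[1,0,0,-0.139,0],[1,0,0,-0.139,0]]]' 40;  python3 -m pendant '[[[1,0,0,0,0],[1,0,0,0,0],[1,0,0,0,0],[1,0,0,0,0],[1,0,0,0,0]]]' 70
```

```text
time: 3.5
tcp_pos: [603.5, -154.1, 60.1]
orientation: [[0.005, 0.709, 0.706], [-0.002, 0.706, -0.709], [-1.0, 0.002, 0.005]]
ft_force: [2.2, -4.0, 6.9]
gripper_width: 0.651
time: 4.0
tcp_pos: [603.5, -154.2, 60.3]
orientation: [[0.005, 0.709, 0.706], [-0.002, 0.706, -0.709], [-1.0, 0.002, 0.005]]
ft_force: [0.4, -4.1, 8.1]
gripper_width: 0.641
```

```bash
python3 -m pendant '[[[1,0,0,0.01,0],[1,0,0,0.02,0],[1,0,0,0.02,-7],[1,-0.003,0,0.02,-15],[1,-0.006,0,0.02,-23],[1,-0.009,0,0.02,-31],[1,-0.0125,0.001,0.02,-39],[1,-0.0125,0.001,0.02,-47],[1,-0.0125,0.001,0.02,-55],[1,-0.0125,0.001,0.02,-60.7]]]';  python3 -m pendant '[[[1,0,0,0,0],[1,0,0,0,0],[1,0,0,-0.004,0],[1,0,0,-0.008,0],[1,0,0,-0.012,0],[1,0,0,-0.015,0],[1,0,0,-0.015,0]]]'; python3 - <<'E'
from h import *
g=grab('scene')
cv2.imwrite('pics/t4.png',cv2.resize(g['img'][190:270,300:400],(800,640),interpolation=cv2.INTER_CUBIC)[:600])
E
```

```text
time: 5.0
tcp_pos: [589.5, -152.3, 78.0]
orientation: [[-0.0, 0.961, -0.278], [0.0, -0.278, -0.961], [-1.0, -0.0, -0.0]]
ft_force: [-0.3, -0.6, -6.7]
gripper_width: 0.637
time: 5.7
tcp_pos: [589.2, -152.5, 61.6]
orientation: [[-0.001, 0.962, -0.272], [0.0, -0.272, -0.962], [-1.0, -0.001, -0.0]]
ft_force: [-0.2, -0.2, -6.9]
gripper_width: 0.636
```

View pics/t4.png

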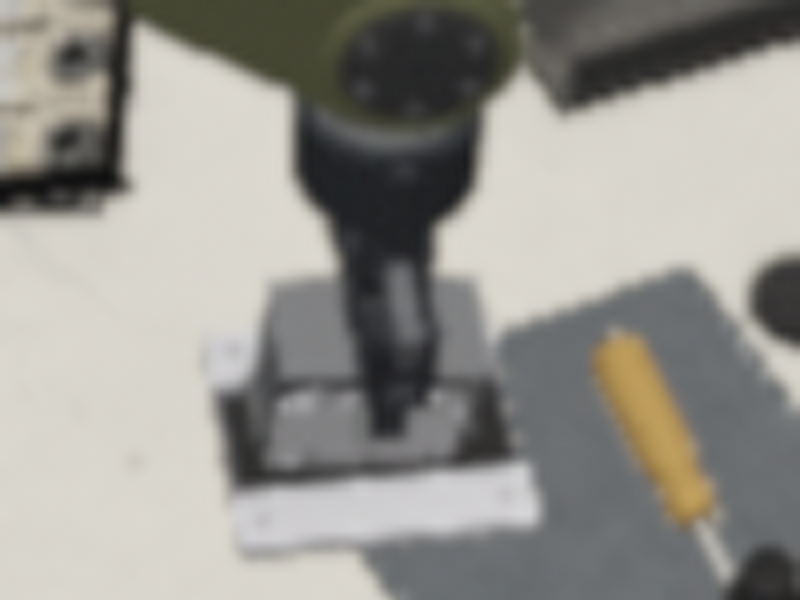

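```bash
python3 -m pendant '[[[1,0,0,-0.002,0],[1,0,0,-0.004,0],[1,0,0,-0.005,0],[1,0,0,-0.006,0],[1,0,0,-0.006,0]]]';  python3 -m pendant '[[[1,0,0,-0.001,0],[1,0,0,-0.002,0],[1,0,0,-0.002,0]]]'; python3 -m pendant '[[[1,0,0,-0.001,0],[1,0,0,-0.002,0],[1,0,0,-0.002,0]]]'
```

```text
time: 6.25
tcp_pos: [590.3, -152.5, 59.1]
orientation: [[0.002, 0.962, -0.272], [-0.001, -0.272, -0.962], [-1.0, 0.002, 0.0]]
ft_force: [-11.6, 5.9, 22.0]
gripper_width: 0.637
time: 6.55
tcp_pos: [590.6, -154.0, 56.9]
orientation: [[0.004, 0.962, -0.273], [-0.003, -0.273, -0.962], [-1.0, 0.005, 0.002]]
ft_force: [-5.6, -10.3, 11.7]
gripper_width: 0.63
time: 6.85
tcp_pos: [590.8, -154.3, 55.4]
orientation: [[0.005, 0.962, -0.273], [-0.004, -0.273, -0.962], [-1.0, 0.005, 0.002]]
ft_force: [-8.9, -7.9, 17.1]
gripper_width: 0.622
```

```bash
python3 -m pendant '[[[1,0,0,0,0],[1,0,0,0,0],[0.15,0,0,0,0],[0.15,0,0,0,0],[0.15,0,0,0,0],[0.15,0,0,0,0],[0,0,0,0.02,0],[0,0,0,0.05,0],[0,0,0,0.09,0],[0,0,0,0.09,0]]]' 20;  python3 - <<'E'
from h import *
g=grab('scene')
cv2.imwrite('pics/t5.png',cv2.resize(g['img'][190:270,300:400],(800,640),interpolation=cv2.INTER_CUBIC)[:600])
b=orange(g,(325,205,385,250)); print([(x[0],x[1]) for x in b])
u=np.array([.962,-.2728,0]);v=np.array([.2728,.962,0]);o=np.array([589.5,-152.5,4])
for z in(78,): print([proj(g,[o+[0,0,z]+s*18*v]) for s in(1,-1)])
for x in b: print(onz(g,[x[0]],84))
E
```

```text
time: 7.85
tcp_pos: [591.5, -153.0, 147.7]
orientation: [[0.008, 0.962, -0.272], [-0.003, -0.272, -0.962], [-1.0, 0.008, 0.0]]
ft_force: [-0.1, 0.0, 1.2]
gripper_width: 1.003
[(array([344.52380952, 225.71428571]), np.int32(21)), (array([347.02631579, 233.36842105]), np.int32(38))]
[array([[345.69427809, 224.15205141]]), array([[347.48753066, 232.51050929]])]
[[ 587.23499886 -141.42329196   84.        ]]
[[ 580.89300195 -174.02676604   84.        ]]
```

View pics/t5.png

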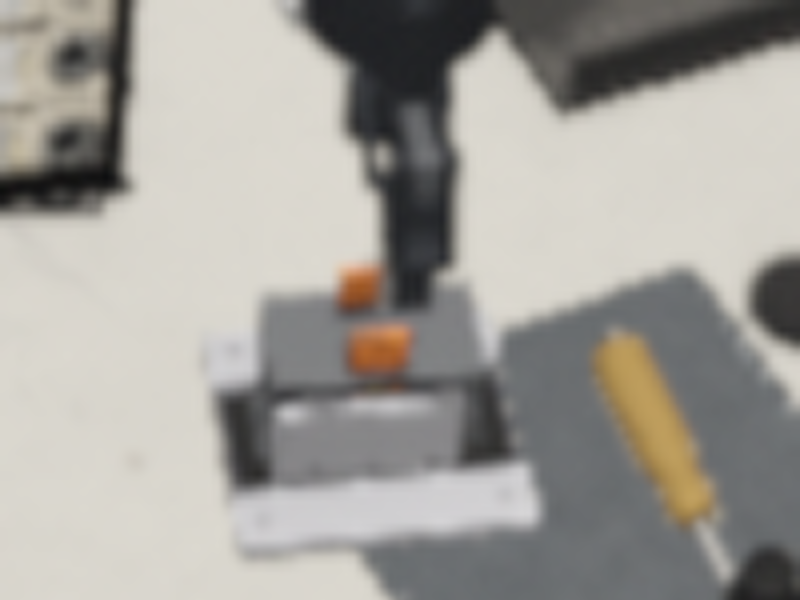

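```bash
python3 - <<'E'
from h import *
g=env.grab_frame('scene')
for s in (43,50,57):
  for z in(123,130,136): print(s,z,proj(g,[[591.5-.272*s,-153-.962*s,z]]))
E
```

```text
43 123 [[350.03031495 229.88286315]]
43 130 [[350.13756221 228.39596222]]
43 136 [[350.23007019 227.11346185]]
50 123 [[350.40662204 231.5819272 ]]
50 130 [[350.51548664 230.09596421]]
50 136 [[350.60939156 228.8142476 ]]
57 123 [[350.78537138 233.29199819]]
57 130 [[350.89587199 231.80701551]]
57 136 [[350.99119002 230.52611908]]
```

```bash
python3 -m pendant '[[[0.2,-0.001,0,0,0],[0.2,-0.001,0,-0.03,0],[0.2,-0.001,0,-0.044,0],[0.2,-0.001,0,-0.044,0],[0.2,-0.001,0,-0.044,0]]]' 25; python3 -m pendant '[[[1,0,0,0,0],[1,0,0,0,0],[1,0,0,0,0],[1,0,0,0,0],[1,0,0,0,0]]]'
```

```text
time: 8.45
tcp_pos: [588.5, -152.5, 98.2]
orientation: [[-0.001, 0.962, -0.272], [0.0, -0.272, -0.962], [-1.0, -0.001, -0.0]]
ft_force: [0.6, -0.6, 0.4]
gripper_width: 0.799
time: 8.95
tcp_pos: [589.2, -152.9, 100.0]
orientation: [[0.003, 0.962, -0.273], [-0.001, -0.273, -0.962], [-1.0, 0.003, 0.0]]
ft_force: [-1.6, -1.0, 8.9]
gripper_width: 0.304
```

```bash
python3 -m pendant '[[[1,0,0,0.002,0],[1,0,0,0.002,0],[1,0,0,0.002,0]]]'; python3 - <<'E'
from h import *
g=grab('scene')
cv2.imwrite('pics/t6.png',cv2.resize(g['img'][205:255,320:380],(800,600),interpolation=cv2.INTER_CUBIC)[:600])
E
```

```text
time: 9.25
tcp_pos: [588.5, -152.5, 100.2]
orientation: [[-0.0, 0.962, -0.272], [0.0, -0.272, -0.962], [-1.0, -0.0, -0.0]]
ft_force: [0.6, 0.5, -0.4]
gripper_width: 0.303
```

View pics/t6.png

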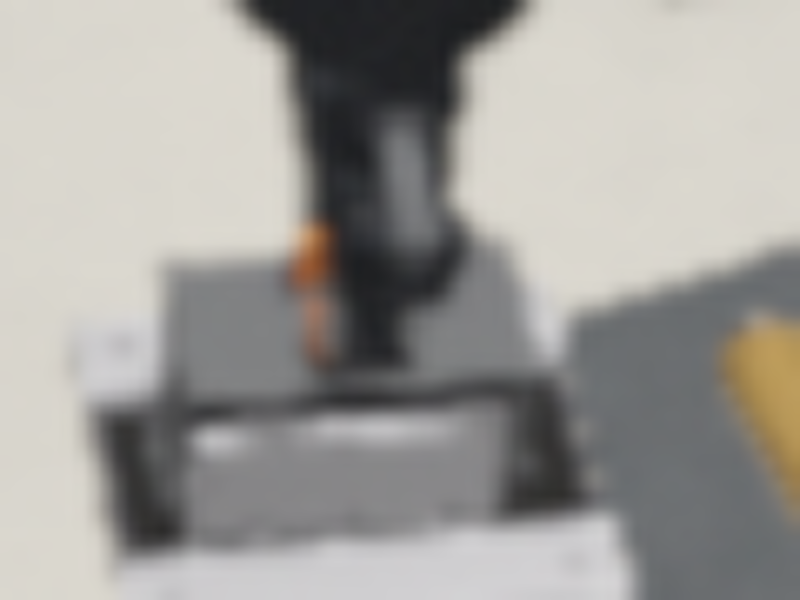

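```bash
python3 -m pendant '[[[1,0,0,0.01,0],[1,0,0,0.02,0],[1,0,0,0.03,0],[1,0,0,0.04,0],[1,0,0,0.055,0],[1,0,0,0.07,0],[1,0,0,0.09,0],[1,0,0,0.11,0],[1,0,0,0.11,0],[1,0,0,0.11,0]]]'; python3 - <<'E'
from h import *
g=grab('scene');f=grab('top')
print(onz(f,[[343,150],[344,180],[344,203]],0))
cv2.imwrite('pics/t7.png',cv2.resize(g['img'][180:255,315:405],(720,600),interpolation=cv2.INTER_CUBIC)[:600])
E
```

```text
time: 10.3
tcp_pos: [588.5, -152.5, 210.5]
orientation: [[0.0, 0.962, -0.273], [-0.0, -0.273, -0.962], [-1.0, 0.0, -0.0]]
ft_force: [-0.5, 0.4, -1.8]
gripper_width: 0.304
[[ 742.68068159 -120.23152154    0.        ]
 [ 643.86013369 -121.19946911    0.        ]
 [ 569.01446084 -119.43659603    0.        ]]
```

View pics/t7.png

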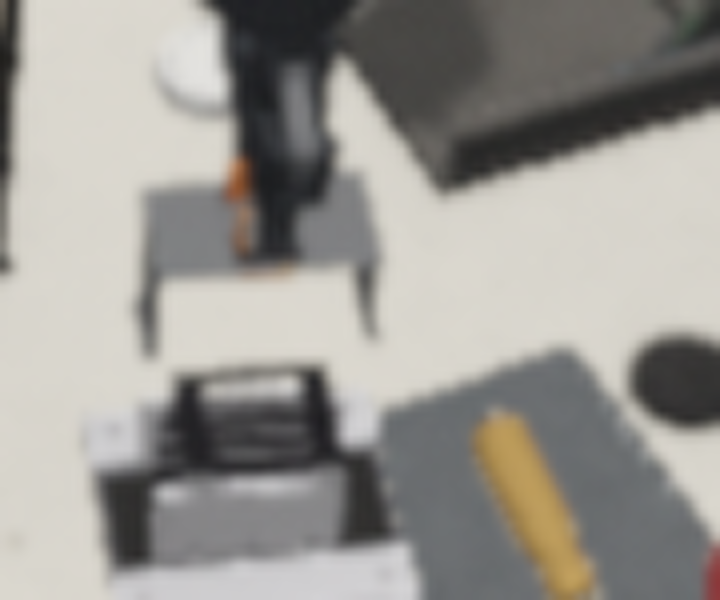

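```bash
python3 -m pendant '[[[1,0.01,0.03,0,0],[1,0.02,0.07,0,0],[1,0.0286,0.101,0,0],[1,0.0286,0.101,-0.04,0],[1,0.0286,0.101,-0.08,0],[1,0.0286,0.101,-0.1,0],[1,0.0286,0.101,-0.112,0],[1,0.0286,0.101,-0.118,0],[1,0.0286,0.101,-0.12,0],[1,0.0286,0.101,-0.12,0]]]'; python3 -m pendant '[[[1,0,0,-0.001,0],[1,0,0,-0.002,0],[1,0,0,-0.003,0],[1,0,0,-0.003,0]]]'; python3 -m pendant '[[[1,0,0,-0.001,0],[1,0,0,-0.001,0]]]'
```

```text
time: 11.4
tcp_pos: [617.5, -51.6, 91.1]
orientation: [[0.001, 0.962, -0.273], [-0.0, -0.273, -0.962], [-1.0, 0.001, -0.0]]
ft_force: [0.8, 0.9, -0.5]
gripper_width: 0.305
time: 11.8
tcp_pos: [617.1, -51.5, 87.3]
orientation: [[0.0, 0.962, -0.273], [0.0, -0.273, -0.962], [-1.0, 0.0, -0.0]]
ft_force: [-0.1, -0.0, -0.3]
gripper_width: 0.302
time: 12.0
tcp_pos: [617.2, -51.5, 86.6]
orientation: [[0.0, 0.962, -0.272], [-0.0, -0.272, -0.962], [-1.0, 0.0, -0.0]]
ft_force: [-2.6, -0.2, 3.0]
gripper_width: 0.305
```

```bash
python3 -m pendant '[[[0.3,0,0,0,0],[0.3,0,0,0,0],[0.3,0,0,0,0],[0.3,0,0,0.02,0],[0.3,0,0,0.06,0],[0,0,0,0.11,0],[0,-0.03,0.04,0.13,0],[0,-0.07,0.09,0.13,0],[0,-0.1,0.14,0.13,0],[0,-0.1,0.14,0.13,0]]]'; python3 - <<'E'
from h import *
f=grab('top');g=grab('scene')
print(*modules(f,(165,150,250,262)),sep='\n')
a=orange(f,(315,160,345,200)); b=orange(g,(310,190,370,240))
print([x[:2] for x in a],[x[:2] for x in b])
for x in a:
    for y in b: print(two(f,[x[0]],g,[y[0]]))
A=cv2.resize(f['img'][140:240,290:390],(600,600),interpolation=cv2.INTER_CUBIC)
cv2.imwrite('pics/t8.png',A)
E
```

```text
time: 13.0
tcp_pos: [515.2, 90.7, 216.7]
orientation: [[0.0, 0.963, -0.271], [0.0, -0.271, -0.963], [-1.0, 0.0, -0.0]]
ft_force: [0.3, -0.3, -0.2]
gripper_width: 0.995
(array([468.4, 278.6]), array([43.1, 47.8]), 167.7)
(array([472.9, 401.2]), array([44.4, 68.6]), 174.2)
(array([497.6, 210.9]), array([ 52.6, 217.8]), 179.9)
(array([575.5, 397.2]), array([46. , 70.5]), 170.1)
(array([662.9, 405.9]), array([42.9, 37.3]), 9.9)
(array([672.4, 364.2]), array([43.4, 35.9]), 44.3)
(array([718.4, 239.3]), array([51.7, 74.6]), 112.8)
[(array([317.57142857, 185.47619048]), np.int32(21)), (array([328.47826087, 188.34782609]), np.int32(23))] [(array([340.10714286, 205.07142857]), np.int32(28)), (array([341.3877551 , 213.18367347]), np.int32(49))]
(array([620.18015355, -34.7866215 ,  64.72660607]), np.float64(1.3246275399606677))
(array([625.82571966, -35.32524968,  22.09308429]), np.float64(2.3242827521095566))
(array([605.50009264, -66.65222619, 101.34167588]), np.float64(0.8322872144321964))
(array([610.50181695, -68.18395626,  61.21692782]), np.float64(0.06720290566529874))
```

View pics/t8.png

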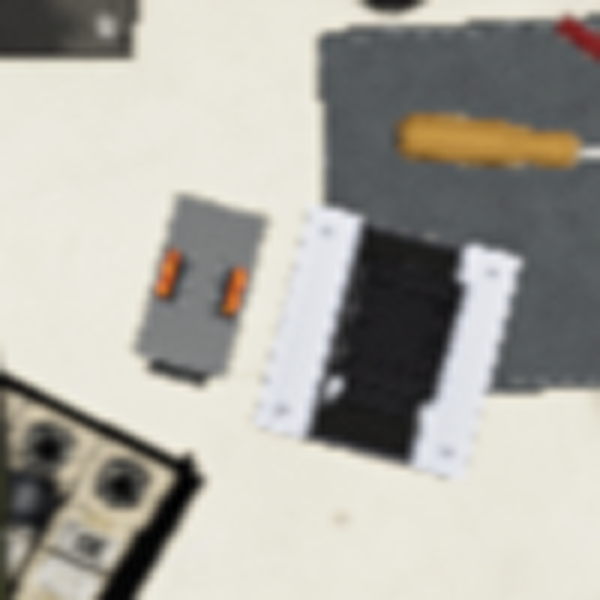

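```bash
python3 - <<'E'
from h import *
f=grab('top');g=grab('scene')
A=cv2.resize(f['img'][170:220,330:380],(400,400),interpolation=cv2.INTER_CUBIC)
B=cv2.resize(g['img'][210:260,325:375],(400,400),interpolation=cv2.INTER_CUBIC)
C=np.hstack([A,B]).astype(float); C=np.clip(255*(C/255)**.5,0,255)
cv2.imwrite('pics/t9.png',C.astype(np.uint8))
E
```

```text
(no output)
```

View pics/t9.png

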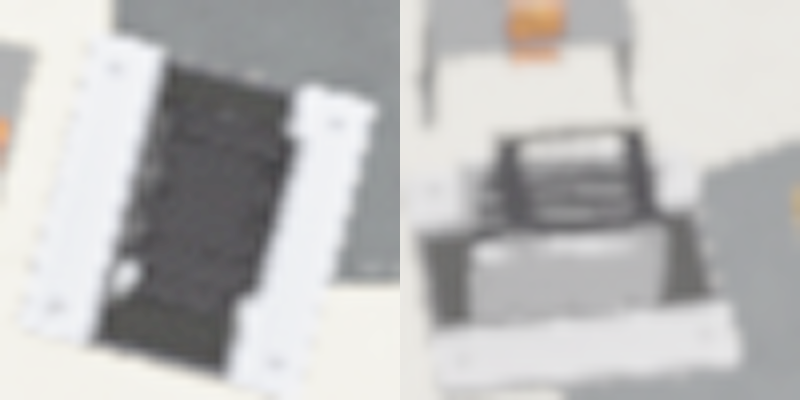

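```bash
python3 - <<'E'
from h import *
f=grab('top');g=grab('scene')
u=np.array([.962,-.2728,0]);v=np.array([.2728,.962,0]);o=np.array([589.5,-152.5,0])
def loc(P): return np.round(np.c_[(P-o)@u,(P-o)@v],1)
# scene cheek edges, sub-pixel along rows/cols by gray gradient
G=cv2.cvtColor(g['img'],cv2.COLOR_BGR2GRAY)
print(G[236:254,328:364])
T=cv2.cvtColor(f['img'],cv2.COLOR_BGR2GRAY)
print(T[184:213,340:372])
px=lambda L:[(330+(x+.5)/8-.5,170+(y+.5)/8-.5) for x,y in L]
print('notch z68',loc(onz(f,px([(297,140),(262,290)]),68)),'z54',loc(onz(f,px([(297,140),(262,290)]),54)))
sx=lambda L:[(325+(x-400+.5)/8-.5,210+(y+.5)/8-.5) for x,y in L]
print('cheek top z54',loc(onz(g,sx([(473,240),(668,228)]),54)),'z10',loc(onz(g,sx([(470,322),(660,308)]),10)))
E
```

```text
[[202 200 199 192 166 136 100  66  57  51  40  35  36  48  63  78  81  81
   82  81  78  68  67  67  67  61  44  37  41  67  94  99  97 105 122 117]
 [188 182 175 166 146 125  99  75  67  63  47  38  37  45  54  65  68  69
   68  69  65  57  56  58  56  52  49  53  55  54  55  57  59  82 112 114]
 [149 141 130 121 109  96  78  62  58  58  55  51  52  49  45  46  49  48
   49  50  55  57  62  67  71  75  87  94  93  87  61  48  49  66  94 108]
 [ 98  89  81  76  70  63  54  51  60  72  87  87  88  91  90  96 111 114
  115 120 126 128 128 130 129 129 130 125 119 109  76  51  48  58  86 109]
 [ 70  56  53  52  51  58  84 116 126 127 126 121 121 128 140 151 170 173
  174 180 183 182 176 171 166 157 145 134 126 113  77  52  48  55  88 119]
 [ 68  50  49  47  48  73 130 172 178 169 153 140 133 135 146 153 162 161
  163 170 173 172 166 162 158 151 141 135 129 112  76  51  47  53  80 114]
 [ 74  50  48  47  47  69 122 161 168 161 148 139 134 133 138 138 138 137
  138 142 144 144 142 141 140 138 135 134 131 112  76  52  46  48  68  97]
 [ 83  53  48  47  48  70 110 133 139 139 135 134 132 133
[... 4896 characters left out ...]
22 222 228]
 [225 178  88  31  28  31  30  30  29  30  30  28  27  27  27  27  30  28
   41 101 186 226 228 225 224 226 227 227 227 223 223 228]
 [213 156  72  31  28  30  31  31  29  29  30  28  29  30  29  28  27  29
   40  95 181 226 228 224 224 227 226 227 229 229 228 229]
 [198 130  58  30  28  29  30  30  30  30  29  30  30  30  29  29  29  30
   45  99 182 224 227 224 225 227 226 227 227 228 229 230]
 [181 110  62  44  36  37  33  28  29  30  28  30  30  30  30  30  29  30
   55 118 190 224 226 224 225 226 227 226 222 221 228 230]]
notch z68 [[ 30.4 -25.9]
 [-29.1 -27.1]] z54 [[ 32.4 -27.1]
 [-27.8 -28.3]]
cheek top z54 [[-44.  -18.6]
 [ 35.3 -22. ]] z10 [[-45.2 -25.5]
 [ 33.6 -27.8]]
```

```bash
python3 -m pendant '[[[0.3,-0.02,0.05,0,1],[0.3,-0.04,0.1,0,2],[0.3,-0.06,0.15,0,4.3],[0.3,-0.0672,0.1941,0,4.3],[0.3,-0.0672,0.1941,-0.04,4.3],[0.3,-0.0672,0.1941,-0.09,4.3],[0.3,-0.0672,0.1941,-0.14,4.3],[0.3,-0.0672,0.1941,-0.17,4.3],[0.3,-0.0672,0.1941,-0.183,4.3],[0.3,-0.0672,0.1941,-0.183,4.3]]]' 50; python3 - <<'E'
from h import *
o=env.get_obs();print(o['tcp_pos'],o['qpos'][5])
f=grab('top');g=grab('scene')
A=cv2.resize(g['img'][135:195,245:325],(800,600),interpolation=cv2.INTER_CUBIC)
cv2.imwrite('pics/t10.png',A)
E
```

```text
time: 14.3
tcp_pos: [450.0, 281.8, 32.1]
orientation: [[-0.002, 0.98, -0.201], [-0.001, -0.201, -0.98], [-1.0, -0.002, 0.002]]
ft_force: [-1.1, -1.0, 0.3]
gripper_width: 0.702
[449.96899534 281.8328611   32.08510273] 129.68407960578233
```

View pics/t10.png

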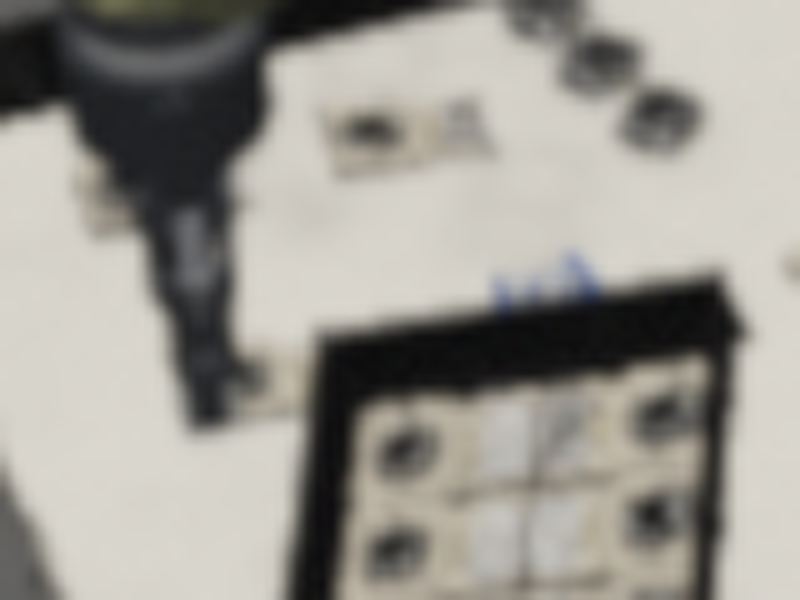

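```bash
python3 -m pendant '[[[0.43,0,0,0,0],[0.43,0,0,0,0],[0.43,0,0,0,0],[0.43,0,0,-0.001,0],[0.43,0,0,-0.002,0],[0.43,0,0,-0.003,0],[0.43,0,0,-0.003,0]]]'; for i in 1 2 3; do python3 -m pendant '[[[0.43,0,0,-0.001,0],[0.43,0,0,-0.002,0],[0.43,0,0,-0.002,0]]]'|egrep 'tcp|ft|grip'; done
```

```text
time: 15.1
tcp_pos: [449.8, 282.5, 30.1]
orientation: [[-0.0, 0.98, -0.2], [-0.0, -0.2, -0.98], [-1.0, -0.0, 0.0]]
ft_force: [0.3, -0.0, -0.2]
gripper_width: 0.569
tcp_pos: [449.8, 282.5, 28.1]
ft_force: [-0.6, -0.8, 0.6]
gripper_width: 0.57
tcp_pos: [449.8, 282.5, 26.1]
ft_force: [0.0, 0.8, -0.0]
gripper_width: 0.568
tcp_pos: [449.9, 282.5, 24.1]
ft_force: [-0.7, -0.2, 0.3]
gripper_width: 0.572
```

```bash
for i in 1 2; do python3 -m pendant '[[[0.43,0,0,-0.001,0],[0.43,0,0,-0.0015,0],[0.43,0,0,-0.0015,0]]]'|egrep 'tcp|ft'; done
```

```text
tcp_pos: [449.9, 282.5, 22.7]
ft_force: [0.2, -0.4, 0.3]
tcp_pos: [450.0, 282.6, 22.2]
ft_force: [-6.0, -2.4, 14.9]
```

```bash
python3 -m pendant '[[[0.43,0,0,0.003,0],[0.43,0,0,0.003,0],[1,0,0,0.003,0],[1,0,0,0.003,0],[1,0,0,0.003,0],[1,0,0,0.003,0],[1,0,0,0.003,0]]]' 60; python3 -m pendant '[[[1,0,0,0.01,0],[1,0,0,0.02,0],[1,0,0,0.04,0],[1,0,0,0.04,0]]]'
```

```text
time: 17.3
tcp_pos: [450.0, 282.7, 24.9]
orientation: [[0.0, 0.98, -0.2], [0.0, -0.2, -0.98], [-1.0, 0.0, -0.0]]
ft_force: [-4.2, -1.9, 11.7]
gripper_width: 0.45
time: 17.7
tcp_pos: [451.0, 283.2, 66.9]
orientation: [[0.004, 0.98, -0.2], [0.002, -0.2, -0.98], [-1.0, 0.003, -0.003]]
ft_force: [0.1, -0.2, 0.0]
gripper_width: 0.451
```

```bash
python3 -m pendant '[[[1,0,0,0.05,0],[1,0,-0.03,0.1,0],[1,0.003,-0.08,0.1,0],[1,0.008,-0.13,0.1,-1],[1,0.012,-0.18,0.1,-2],[1,0.016,-0.23,0.1,-3],[1,0.02,-0.28,0.1,-4.3],[1,0.024,-0.33,0.1,-4.3],[1,0.028,-0.38,0.1,-4.3],[1,0.0319,-0.4045,0.1,-4.3]]]'; python3 -m pendant '[[[1,0,0,0,0],[1,0,0,-0.04,0],[1,0,0,-0.08,0],[1,0,0,-0.11,0],[1,0,0,-0.122,0],[1,0,0,-0.122,0],[1,0,0,-0.122,0]]]'; python3 - <<'E'
from h import *
f=grab('top');g=grab('scene')
A=cv2.resize(g['img'][195:265,285:380],(800,590),interpolation=cv2.INTER_CUBIC)
cv2.imwrite('pics/t11.png',A)
E
```

```text
time: 18.7
tcp_pos: [481.4, -125.0, 164.1]
orientation: [[0.0, 0.962, -0.274], [-0.0, -0.274, -0.962], [-1.0, 0.0, 0.0]]
ft_force: [-0.4, 0.6, -0.5]
gripper_width: 0.45
time: 19.4
tcp_pos: [482.5, -121.9, 43.4]
orientation: [[0.001, 0.962, -0.272], [-0.0, -0.272, -0.962], [-1.0, 0.001, 0.0]]
ft_force: [0.4, -0.5, -0.3]
gripper_width: 0.453
```

View pics/t11.png

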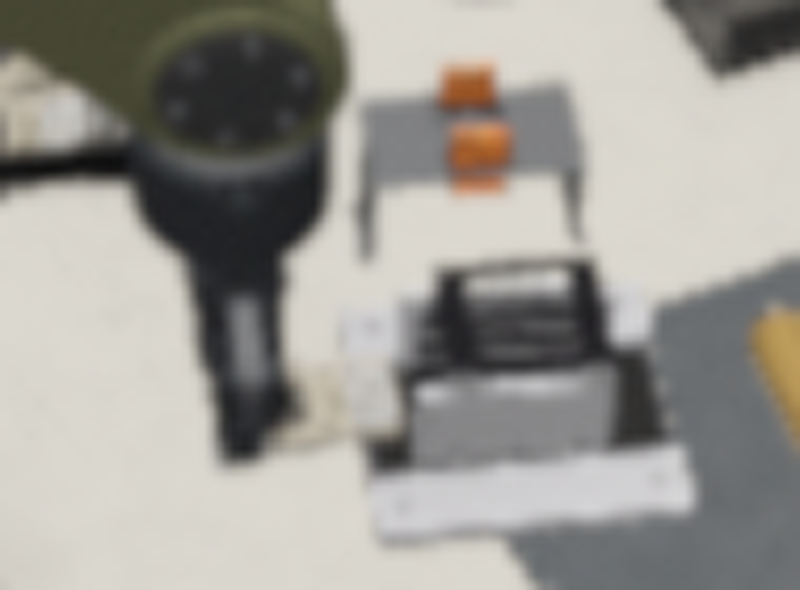

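```bash
python3 -m pendant '[[[1,0.0048,-0.0014,0,0],[1,0.0096,-0.0027,0,0],[1,0.0115,-0.0033,0,0],[1,0.0135,-0.0038,0,0],[1,0.0154,-0.0044,0,0],[1,0.0173,-0.0049,0,0],[1,0.0192,-0.0055,0,0],[1,0.0192,-0.0055,0,0]]]'
```

```text
time: 20.3
tcp_pos: [501.2, -127.5, 42.3]
orientation: [[0.0, 0.962, -0.273], [-0.0, -0.273, -0.962], [-1.0, 0.0, 0.0]]
ft_force: [-0.3, -1.2, 0.6]
gripper_width: 0.448
```

```bash
python3 - <<'E'
from h import *
for i in range(3):
    o=env.get_obs();print(o['ft_force'],o['tcp_pos'],o['moment'])
E
```

```text
[-0.28630666 -1.16780931  0.61682758] [ 501.1968009  -127.52094508   42.25220012] [-0.16816835 -0.01373755 -0.06504311]
[-0.28630666 -1.16780931  0.61682758] [ 501.1968009  -127.52094508   42.25220012] [-0.16816835 -0.01373755 -0.06504311]
[-0.28630666 -1.16780931  0.61682758] [ 501.1968009  -127.52094508   42.25220012] [-0.16816835 -0.01373755 -0.06504311]
```

```bash
python3 -m pendant '[[[1,0.0038,-0.0011,0,0],[1,0.0077,-0.0022,0,0],[1,0.0115,-0.0033,0,0],[1,0.0154,-0.0044,0,0],[1,0.0192,-0.0055,0,0],[1,0.0192,-0.0055,0,0]]]';python3 -m pendant '[[[1,0.0038,-0.0011,0,0],[1,0.0077,-0.0022,0,0],[1,0.0115,-0.0033,0,0],[1,0.0144,-0.0041,0,0],[1,0.0144,-0.0041,0,0]]]'; python3 - <<'E'
from h import *
g=grab('scene')
A=cv2.resize(g['img'][200:260,305:385],(800,600),interpolation=cv2.INTER_CUBIC)
cv2.imwrite('pics/t12.png',A)
E
```

```text
time: 20.9
tcp_pos: [520.8, -133.1, 42.3]
orientation: [[0.001, 0.962, -0.273], [-0.0, -0.273, -0.962], [-1.0, 0.001, 0.0]]
ft_force: [-0.1, -2.0, -0.6]
gripper_width: 0.451
time: 21.4
tcp_pos: [535.0, -137.1, 42.2]
orientation: [[0.0, 0.962, -0.273], [0.0, -0.273, -0.962], [-1.0, 0.0, -0.0]]
ft_force: [-0.7, -1.9, -1.2]
gripper_width: 0.45
```

View pics/t12.png

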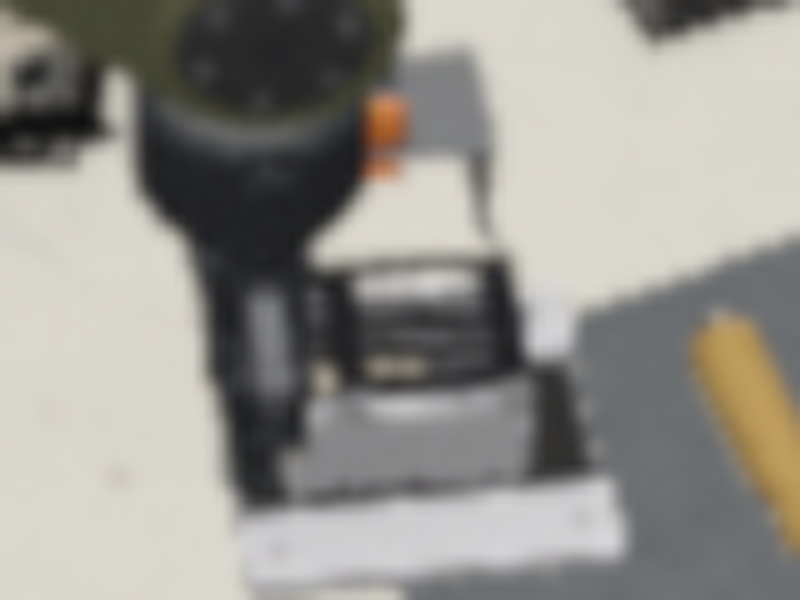

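```bash
python3 -m pendant '[[[0.3,0,0,0,0],[0.3,0,0,0,0],[0.3,0,0,0.015,0],[0.3,0,0,0.04,0],[1,-0.0106,0.003,0.04,0],[1,-0.0212,0.006,0.04,0],[1,-0.0212,0.006,0.04,0],[1,-0.0212,0.006,0.03,0],[1,-0.0212,0.006,0.015,0],[1,-0.0212,0.006,0.001,0]]]'; python3 -m pendant '[[[1,0,0,0,0],[1,0,0,0,0],[1,0,0,0,0],[1,0.0038,-0.0011,0,0],[1,0.0077,-0.0022,0,0],[1,0.0115,-0.0033,0,0],[1,0.0154,-0.0044,0,0],[1,0.0173,-0.0049,0,0],[1,0.0192,-0.0055,0,0]]]'
```

```text
time: 22.45
tcp_pos: [513.8, -131.1, 42.3]
orientation: [[0.0, 0.962, -0.272], [-0.0, -0.272, -0.962], [-1.0, 0.0, -0.0]]
ft_force: [-0.2, 0.6, -0.7]
gripper_width: -0.001
time: 23.35
tcp_pos: [532.7, -136.5, 43.2]
orientation: [[-0.0, 0.962, -0.273], [0.0, -0.273, -0.962], [-1.0, -0.0, -0.0]]
ft_force: [-1.2, 1.9, 1.9]
gripper_width: -0.002
```

```bash
python3 -m pendant '[[[1,0.0019,-0.0005,0,0],[1,0.0038,-0.0011,0,0],[1,0.0058,-0.0016,0,0],[1,0.0058,-0.0016,0,0]]]'|egrep 'tcp|ft'; for i in 1 2 3; do python3 -m pendant '[[[1,0.001,-0.0003,0,0],[1,0.0019,-0.0005,0,0],[1,0.0019,-0.0005,0,0]]]'|egrep 'tcp|ft'; done
```

```text
tcp_pos: [538.7, -138.3, 43.3]
ft_force: [0.2, -0.3, -0.3]
tcp_pos: [540.4, -138.7, 43.3]
ft_force: [0.7, -0.3, -0.3]
tcp_pos: [542.3, -139.2, 43.3]
ft_force: [0.4, -0.6, 0.1]
tcp_pos: [544.2, -139.7, 43.3]
ft_force: [-0.1, -0.6, -0.1]
```

```bash
for i in 1 2 3; do python3 -m pendant '[[[1,0.0005,-0.0001,0,0],[1,0.001,-0.0003,0,0],[1,0.001,-0.0003,0,0]]]'|egrep 'tcp|ft'; done; python3 - <<'E'
from h import *
g=grab('scene')
G=g['img'][200:260,320:380]
A=cv2.resize(G,(800,800),interpolation=cv2.INTER_CUBIC)[150:650]
cv2.imwrite('pics/t13.png',np.clip(255*(A/255.)**.6,0,255).astype(np.uint8))
E
```

```text
tcp_pos: [545.2, -139.9, 43.3]
ft_force: [-0.6, 0.3, 0.1]
tcp_pos: [545.7, -140.1, 43.1]
ft_force: [-4.0, 1.3, 1.7]
tcp_pos: [546.8, -140.4, 43.1]
ft_force: [-4.5, 1.6, 1.0]
```

```bash
python3 -m pendant '[[[1,-0.005,0.0014,0,0],[1,-0.01,0.003,0.02,0],[0.5,-0.02,0.01,0.07,0],[0.3,-0.03,0.03,0.12,0],[0.3,-0.04,0.08,0.15,2],[0.3,-0.05,0.13,0.15,4],[0.3,-0.06,0.18,0.15,6],[0.3,-0.07,0.23,0.15,8],[0.3,-0.08,0.28,0.15,10],[0.3,-0.08,0.28,0.15,10]]]'; python3 - <<'E'
from h import *
f=grab('top')
print(*modules(f,(165,170,250,262)),sep='\n')
E
```

```text
time: 26.6
tcp_pos: [466.0, 142.9, 193.6]
orientation: [[0.001, 0.995, -0.097], [0.001, -0.097, -0.995], [-1.0, 0.001, -0.001]]
ft_force: [0.5, -0.7, -0.2]
gripper_width: 0.694
(array([472.9, 401.1]), array([44.5, 68.6]), 174.2)
(array([456.2, 240.4]), array([128.6, 133.3]), 99.0)
(array([575.5, 397.1]), array([45.9, 70.7]), 169.9)
(array([663. , 405.9]), array([42.9, 37.6]), 8.7)
(array([668.1, 363.7]), array([41.7, 33.3]), 89.1)
```

```bash
python3 -m pendant '[[[0.3,-0.004,0.05,0,0],[0.3,-0.008,0.1,0,0],[0.3,-0.012,0.15,0,0],[0.3,-0.016,0.2,0,0],[0.3,-0.02,0.25,0,0],[0.3,-0.0221,0.2645,0,0],[0.3,-0.0221,0.2645,-0.05,0],[0.3,-0.0221,0.2645,-0.1,0],[0.3,-0.0221,0.2645,-0.13,0],[0.3,-0.0221,0.2645,-0.15,0]]]'; python3 -m pendant '[[[0.43,0,0,-0.005,0],[0.43,0,0,-0.01,0],[0.43,0,0,-0.017,0],[0.43,0,0,-0.017,0],[0.43,0,0,-0.017,0],[1,0,0,-0.017,0],[1,0,0,-0.017,0],[1,0,0,-0.017,0],[1,0,0,-0.017,0],[1,0,0,-0.017,0]]]'; python3 -m pendant '[[[1,0,0,0.01,0],[1,0,0,0.02,0],[1,0,0,0.04,0],[1,0,0,0.04,0]]]'
```

```text
time: 27.65
tcp_pos: [444.7, 402.4, 40.6]
orientation: [[-0.002, 0.995, -0.102], [-0.002, -0.102, -0.995], [-1.0, -0.002, 0.002]]
ft_force: [0.4, 0.0, 0.3]
gripper_width: 0.697
time: 28.65
tcp_pos: [445.3, 404.3, 27.6]
orientation: [[0.001, 0.995, -0.101], [0.001, -0.101, -0.995], [-1.0, 0.001, -0.001]]
ft_force: [-2.2, -2.7, 8.6]
gripper_width: 0.439
time: 29.05
tcp_pos: [446.1, 404.9, 69.5]
orientation: [[0.004, 0.995, -0.101], [0.003, -0.101, -0.995], [-1.0, 0.004, -0.003]]
ft_force: [0.4, -0.4, 0.1]
gripper_width: 0.437
```

```bash
python3 -m pendant '[[[1,0,0,0.05,0],[1,0,-0.02,0.1,0],[1,0.003,-0.07,0.1,-1],[1,0.006,-0.12,0.1,-2],[1,0.01,-0.17,0.1,-3],[1,0.014,-0.22,0.1,-4],[1,0.018,-0.27,0.1,-5],[1,0.022,-0.32,0.1,-6],[1,0.026,-0.37,0.1,-8],[1,0.03,-0.42,0.1,-10]]]'; python3 -m pendant '[[[1,0.003,-0.05,0,0],[1,0.0068,-0.1059,0,0],[1,0.0068,-0.1059,0,0],[1,0.0068,-0.1059,-0.04,0],[1,0.0068,-0.1059,-0.08,0],[1,0.0068,-0.1059,-0.1,0],[1,0.0068,-0.1059,-0.1078,0],[1,0.0068,-0.1059,-0.1078,0],[1,0.0068,-0.1059,-0.1078,0],[1,0.0068,-0.1059,-0.1078,0]]]'
```

```text
time: 30.05
tcp_pos: [474.5, -15.3, 166.4]
orientation: [[0.001, 0.962, -0.274], [-0.0, -0.274, -0.962], [-1.0, 0.001, -0.0]]
ft_force: [0.5, 0.4, -0.6]
gripper_width: 0.435
time: 31.05
tcp_pos: [482.3, -119.3, 59.8]
orientation: [[0.002, 0.962, -0.272], [-0.001, -0.272, -0.962], [-1.0, 0.002, 0.0]]
ft_force: [0.2, -0.2, 0.2]
gripper_width: 0.433
```

```bash
python3 -m pendant '[[[1,0,0,0,0],[1,0,0,0,0],[1,0,0,0,0]]]'; python3 - <<'E'
from h import *
g=grab('scene')
G=g['img'][195:265,285:380]
cv2.imwrite('pics/t14.png',cv2.resize(G,(800,590),interpolation=cv2.INTER_CUBIC))
E
```

```text
time: 31.35
tcp_pos: [481.7, -119.3, 58.8]
orientation: [[0.0, 0.962, -0.273], [-0.0, -0.273, -0.962], [-1.0, 0.0, -0.0]]
ft_force: [-1.4, -0.6, -0.4]
gripper_width: 0.435
```

```bash
python3 -m pendant '[[[1,0,-0.0026,0,0],[1,0,-0.0026,0,0],[1,0,-0.0026,0,0]]]' | egrep 'tcp|ft'; python3 -m pendant '[[[1,0.0048,-0.0014,0,0],[1,0.0096,-0.0027,0,0],[1,0.0115,-0.0033,0,0],[1,0.0135,-0.0038,0,0],[1,0.0154,-0.0044,0,0],[1,0.0173,-0.0049,0,0],[1,0.0192,-0.0055,0,0],[1,0.0192,-0.0055,0,0]]]'; python3 -m pendant '[[[1,0.0038,-0.0011,0,0],[1,0.0077,-0.0022,0,0],[1,0.0077,-0.0022,0,0]]]'|egrep 'tcp|ft'
```

```text
tcp_pos: [481.6, -121.9, 58.4]
ft_force: [-0.5, -0.3, -1.6]
time: 32.5
tcp_pos: [501.0, -127.4, 58.5]
orientation: [[0.0, 0.962, -0.272], [-0.0, -0.272, -0.962], [-1.0, 0.0, 0.0]]
ft_force: [0.3, -0.7, -1.1]
gripper_width: 0.435
tcp_pos: [509.0, -129.7, 58.5]
ft_force: [-0.2, 0.8, -0.1]
```

Entering freely. Continue, release, retract and push.

```bash
python3 -m pendant '[[[1,0.0038,-0.0011,0,0],[1,0.0077,-0.0022,0,0],[1,0.0115,-0.0033,0,0],[1,0.0154,-0.0044,0,0],[1,0.0192,-0.0055,0,0],[1,0.0231,-0.0066,0,0],[1,0.0259,-0.0074,0,0],[1,0.0259,-0.0074,0,0],[1,0.0259,-0.0074,0,0]]]'; python3 -m pendant '[[[0.3,0,0,0,0],[0.3,0,0,0,0],[0.3,0,0,0.015,0],[0.3,0,0,0.04,0],[1,-0.0106,0.003,0.04,0],[1,-0.0212,0.006,0.04,0],[1,-0.0212,0.006,0.04,0],[1,-0.0212,0.006,0.03,0],[1,-0.0212,0.006,0.015,0],[1,-0.0212,0.006,-0.001,0]]]'; python3 -m pendant '[[[1,0,0,0,0],[1,0,0,0,0],[1,0,0,0,0],[1,0.0038,-0.0011,0,0],[1,0.0077,-0.0022,0,0],[1,0.0115,-0.0033,0,0],[1,0.0154,-0.0044,0,0],[1,0.0173,-0.0049,0,0],[1,0.0192,-0.0055,0,0],[1,0.0192,-0.0055,0,0]]]'
```

```text
time: 33.7
tcp_pos: [534.4, -137.0, 58.4]
orientation: [[-0.0, 0.962, -0.273], [-0.0, -0.273, -0.962], [-1.0, 0.0, 0.0]]
ft_force: [-0.2, 0.3, 0.9]
gripper_width: 0.432
time: 34.7
tcp_pos: [513.7, -131.1, 56.8]
orientation: [[0.001, 0.962, -0.273], [-0.0, -0.273, -0.962], [-1.0, 0.001, 0.0]]
ft_force: [0.0, 0.2, -0.6]
gripper_width: -0.001
time: 35.7
tcp_pos: [532.5, -136.5, 57.4]
orientation: [[-0.0, 0.962, -0.272], [0.0, -0.272, -0.962], [-1.0, -0.0, -0.0]]
ft_force: [0.2, 0.2, 0.5]
gripper_width: 0.002
```

```bash
python3 -m pendant '[[[1,0.0019,-0.0005,0,0],[1,0.0038,-0.0011,0,0],[1,0.0058,-0.0016,0,0],[1,0.0077,-0.0022,0,0],[1,0.0096,-0.0027,0,0],[1,0.0106,-0.003,0,0],[1,0.0106,-0.003,0,0]]]'|egrep 'tcp|ft'; for i in 1 2 3 4; do python3 -m pendant '[[[1,0.0005,-0.0001,0,0],[1,0.001,-0.0003,0,0],[1,0.001,-0.0003,0,0]]]'|egrep 'tcp|ft'; done
```

```text
tcp_pos: [543.2, -139.6, 57.6]
ft_force: [-1.0, 0.6, 2.6]
tcp_pos: [544.0, -139.8, 57.5]
ft_force: [-2.5, 1.2, 3.7]
tcp_pos: [545.1, -140.1, 57.5]
ft_force: [-2.8, 1.0, 4.3]
tcp_pos: [546.1, -140.4, 57.6]
ft_force: [-3.4, 1.9, 5.0]
tcp_pos: [547.1, -140.7, 57.6]
ft_force: [-3.3, 1.1, 6.8]
```

```bash
for i in 1 ; do python3 -m pendant '[[[1,0.0005,-0.0001,0,0],[1,0.001,-0.0003,0,0],[1,0.001,-0.0003,0,0]]]'|egrep 'tcp|ft'; done;  python3 -m pendant '[[[1,-0.005,0.0014,0,0],[1,-0.01,0.003,0.02,0],[0.5,-0.02,0.01,0.07,0],[0.3,-0.03,0.03,0.12,0],[0.3,-0.04,0.08,0.13,2],[0.3,-0.05,0.13,0.13,4],[0.3,-0.06,0.18,0.13,6],[0.3,-0.07,0.23,0.13,6],[0.3,-0.08,0.28,0.13,6],[0.3,-0.08,0.28,0.13,6]]]';python3 - <<'E'
from h import *
f=grab('top');g=grab('scene')
print(*modules(f,(165,170,250,262)),sep='\n')
A=cv2.resize(f['img'][175:215,330:380],(500,400),interpolation=cv2.INTER_CUBIC)
B=cv2.resize(g['img'][215:255,325:365],(400,400),interpolation=cv2.INTER_CUBIC)
C=np.hstack([A,B]).astype(float)[:, :]; C=np.clip(255*(C/255)**.5,0,255)
C=cv2.resize(C,(800,356),interpolation=cv2.INTER_AREA)
cv2.imwrite('pics/t15.png',C.astype(np.uint8))
E
```

```text
tcp_pos: [547.6, -140.9, 57.5]
ft_force: [-8.1, 1.3, 7.7]
time: 38.9
tcp_pos: [466.8, 142.8, 187.4]
orientation: [[0.0, 0.986, -0.167], [0.001, -0.167, -0.986], [-1.0, 0.0, -0.001]]
ft_force: [0.7, -0.4, -0.2]
gripper_width: 0.7
(array([456.4, 239.8]), array([129.4, 131.3]), 98.6)
(array([575.5, 397.1]), array([45.8, 70.5]), 170.0)
(array([663. , 405.8]), array([43. , 37.4]), 10.0)
(array([668.1, 363.7]), array([41.7, 33.3]), 89.1)
```

View pics/t15.png

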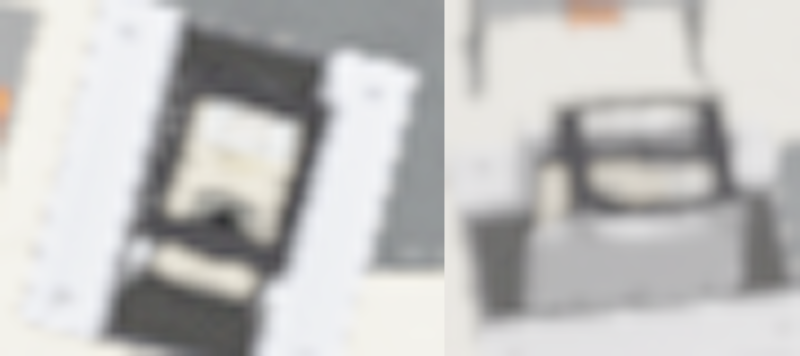

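```bash
cat > ck.py <<'E'
from h import *
u=np.array([.962,-.2728,0]);v=np.array([.2728,.962,0]);o=np.array([589.5,-152.5,0])
f=grab('top'); im=cv2.cvtColor(f['img'],cv2.COLOR_BGR2GRAY).astype(np.float32)
import sys
zs=[float(a) for a in sys.argv[1:]] or [36]
for lat in(-10,0,10):
  for z in zs:
    U=np.arange(-60,50,2.)
    P=o+U[:,None]*u+lat*v+[0,0,z]; p=proj(f,P).astype(np.float32)
    val=cv2.remap(im,p[:,0].reshape(-1,1),p[:,1].reshape(-1,1),cv2.INTER_LINEAR).ravel()
    print(lat,z,[(int(a),int(b)) for a,b in zip(U,val)])
for uu in(-35,-30,-25,-20,0,20,30):
    L=np.arange(-36,37,2.);P=o+uu*u+L[:,None]*v+[0,0,68];p=proj(f,P).astype(np.float32)
    val=cv2.remap(im,p[:,0].reshape(-1,1),p[:,1].reshape(-1,1),cv2.INTER_LINEAR).ravel();print(uu,val.astype(int))
E
python3 ck.py 36
```

```text
-10 36.0 [(-60, 48), (-58, 30), (-56, 29), (-54, 28), (-52, 28), (-50, 28), (-48, 29), (-46, 29), (-44, 27), (-42, 26), (-40, 45), (-38, 76), (-36, 126), (-34, 167), (-32, 198), (-30, 187), (-28, 159), (-26, 98), (-24, 59), (-22, 30), (-20, 30), (-18, 33), (-16, 44), (-14, 65), (-12, 89), (-10, 101), (-8, 112), (-6, 121), (-4, 152), (-2, 183), (0, 201), (2, 209), (4, 211), (6, 208), (8, 206), (10, 208), (12, 209), (14, 211), (16, 212), (18, 214), (20, 219), (22, 217), (24, 205), (26, 164), (28, 112), (30, 58), (32, 36), (34, 28), (36, 30), (38, 31), (40, 32), (42, 30), (44, 29), (46, 28), (48, 32)]
0 36.0 [(-60, 45), (-58, 33), (-56, 29), (-54, 29), (-52, 29), (-50, 29), (-48, 29), (-46, 28), (-44, 27), (-42, 29), (-40, 45), (-38, 74), (-36, 117), (-34, 158), (-32, 180), (-30, 165), (-28, 123), (-26, 75), (-24, 43), (-22, 33), (-20, 30), (-18, 28), (-16, 24), (-14, 20), (-12, 19), (-10, 37), (-8, 60), (-6, 90), (-4, 118), (-2, 149), (0, 180), (2, 201), (4, 201), (6, 198), (8, 196), (10, 192), (12, 194), (14, 207), (16, 215), (18, 220), (20, 218), (22, 213), (24, 204), (26, 168), (28,
[... 1101 characters left out ...]
2
  32  32  31  32  33  33  37  37  35  33  32  32  37  40  50  81 126 175
 208]
-20 [225 225 222 216 186 141  81  50  35  45  54  63  61  55  42  35  29  27
  26  25  26  28  30  35  42  53  59  57  44  37  32  40  59  89 144 191
 219]
0 [226 225 223 203 172 117  70  32  51  85 137 171 198 206 210 212 209 206
 203 201 201 203 207 210 206 195 177 139  97  56  40  39  50  78 123 171
 207]
20 [228 226 219 200 157 103  56  37  41  84 128 174 197 211 201 195 198 201
 203 201 196 196 200 204 205 198 170 133  85  52  42  42  51  84 131 187
 214]
30 [227 226 215 197 150 102  56  40  30  28  27  28  27  27  28  30  31  30
  28  27  27  28  28  29  29  29  29  28  30  31  32  36  50  78 131 182
 216]
```

```bash
python3 -m pendant '[[[0.3,0.015,0.05,0,0],[0.3,0.03,0.1,0,0],[0.3,0.045,0.145,0,0],[0.3,0.06,0.19,0,0],[0.3,0.07,0.22,0,0],[0.3,0.081,0.2592,0,0],[0.3,0.081,0.2592,0,0],[0.3,0.081,0.2592,0,0],[0.3,0.081,0.2592,-0.05,0],[0.3,0.081,0.2592,-0.1,0]]]'; python3 -m pendant '[[[0.3,0,0,-0.02,0],[0.3,0,0,-0.03,0],[0.3,0,0,-0.03,0],[0.43,0,0,-0.03,0],[0.43,0,0,-0.03,0]]]'
```

```text
time: 40.05
tcp_pos: [550.4, 396.4, 87.9]
orientation: [[0.003, 0.985, -0.173], [0.002, -0.173, -0.985], [-1.0, 0.003, -0.002]]
ft_force: [0.7, 0.6, -0.5]
gripper_width: 0.699
time: 40.55
tcp_pos: [549.8, 398.3, 59.5]
orientation: [[0.002, 0.985, -0.171], [0.002, -0.171, -0.985], [-1.0, 0.002, -0.002]]
ft_force: [-0.2, -0.7, -0.1]
gripper_width: 0.568
```

```bash
python3 -m pendant '[[[0.43,-0.0012,0.0035,0,0],[0.43,-0.0012,0.0035,0,0],[0.43,-0.0012,0.0035,0,0],[0.43,-0.0012,0.0035,-0.02,0],[0.43,-0.0012,0.0035,-0.02,0],[0.43,-0.0012,0.0035,-0.02,0],[0.43,-0.0012,0.0035,-0.02,0]]]'
```

```text
time: 41.25
tcp_pos: [548.1, 401.9, 38.4]
orientation: [[0.001, 0.985, -0.17], [0.001, -0.17, -0.985], [-1.0, 0.001, -0.001]]
ft_force: [0.5, 0.1, 0.1]
gripper_width: 0.567
```

```bash
python3 -m pendant '[[[0.43,0,0,-0.006,0],[0.43,0,0,-0.0115,0],[0.43,0,0,-0.0115,0],[0.43,0,0,-0.0115,0],[1,0,0,-0.0115,0],[1,0,0,-0.0115,0],[1,0,0,-0.0115,0],[1,0,0,-0.0115,0],[1,0,0,-0.0115,0],[1,0,0,-0.0115,0]]]'; python3 -m pendant '[[[1,0,0,0.01,0],[1,0,0,0.02,0],[1,0,0,0.05,0],[1,0,0,0.1,0],[1,0,0,0.14,0],[1,0,0,0.14,0]]]'; python3 -m pendant '[[[1,0,-0.04,0,0],[1,0,-0.09,0,0],[1,0,-0.14,0,0],[1,0,-0.19,0,0],[1,0,-0.24,0,-2],[1,-0.01,-0.29,0,-4],[1,-0.02,-0.34,0,-6],[1,-0.03,-0.38,0,-6],[1,-0.03,-0.38,0,-6],[1,-0.03,-0.38,0,-6]]]'
```

```text
time: 42.25
tcp_pos: [548.1, 401.9, 26.6]
orientation: [[0.001, 0.985, -0.17], [0.001, -0.17, -0.985], [-1.0, 0.001, -0.001]]
ft_force: [-0.6, 0.1, 5.5]
gripper_width: 0.444
time: 42.85
tcp_pos: [549.5, 402.9, 173.9]
orientation: [[0.009, 0.985, -0.17], [0.006, -0.17, -0.985], [-1.0, 0.008, -0.007]]
ft_force: [-0.5, -0.3, 0.1]
gripper_width: 0.448
time: 43.85
tcp_pos: [517.8, 21.1, 166.5]
orientation: [[0.001, 0.962, -0.274], [0.0, -0.274, -0.962], [-1.0, 0.001, -0.0]]
ft_force: [0.2, 0.0, 0.1]
gripper_width: 0.443
```

```bash
python3 -m pendant '[[[1,-0.018,-0.04,0,0],[1,-0.036,-0.09,0,0],[1,-0.036,-0.13,0,0],[1,-0.036,-0.143,0,0],[1,-0.036,-0.143,-0.04,0],[1,-0.036,-0.143,-0.08,0],[1,-0.036,-0.143,-0.095,0],[1,-0.036,-0.143,-0.095,0],[1,-0.036,-0.143,-0.095,0],[1,-0.036,-0.143,-0.095,0]]]'
```

```text
time: 44.85
tcp_pos: [482.7, -120.9, 72.3]
orientation: [[0.002, 0.962, -0.272], [-0.001, -0.272, -0.962], [-1.0, 0.002, 0.0]]
ft_force: [0.5, 0.9, -0.4]
gripper_width: 0.444
```

```bash
python3 -m pendant '[[[1,0,0,0,0],[1,0,0,0,0],[1,0,0,0,0]]]'|egrep 'tcp|ori'
```

```text
tcp_pos: [482.0, -121.3, 71.4]
orientation: [[0.001, 0.962, -0.273], [-0.0, -0.273, -0.962], [-1.0, 0.001, 0.0]]
```

```bash
python3 -m pendant '[[[1,0.0048,-0.0021,0.0002,0],[1,0.0096,-0.0034,0.0002,0],[1,0.0115,-0.004,0.0002,0],[1,0.0135,-0.0045,0.0002,0],[1,0.0154,-0.0051,0.0002,0],[1,0.0173,-0.0056,0.0002,0],[1,0.0192,-0.0062,0.0002,0],[1,0.0192,-0.0062,0.0002,0]]]'; python3 -m pendant '[[[1,0.0038,-0.0011,0,0],[1,0.0077,-0.0022,0,0],[1,0.0077,-0.0022,0,0]]]'|egrep 'tcp|ft'
```

```text
time: 45.95
tcp_pos: [501.1, -127.4, 71.2]
orientation: [[-0.0, 0.962, -0.272], [0.0, -0.272, -0.962], [-1.0, -0.0, -0.0]]
ft_force: [-3.1, 2.7, 1.0]
gripper_width: 0.442
tcp_pos: [509.0, -129.9, 71.2]
ft_force: [-2.4, 0.1, -0.7]
```

```bash
python3 -m pendant '[[[1,0.0019,-0.0005,0,0],[1,0.0038,-0.0011,0,0],[1,0.0058,-0.0016,0,0],[1,0.0058,-0.0016,0,0]]]'|egrep 'tcp|ft';  python3 - <<'E'
from h import *
g=grab('scene'); G=cv2.cvtColor(g['img'],cv2.COLOR_BGR2GRAY); print(G[241:247,328:364])
E
```

```text
tcp_pos: [514.6, -131.4, 71.2]
ft_force: [-4.5, -0.3, -0.2]
[[148 147 140 134 126 117 107 105 124 134 137 138 138 136 138 138 142 143
  144 144 144 145 147 148 149 149 148 147 143 137 126 100  67  56  82 116]
 [117 107  96  86  78  72  73  94 121 133 136 136 135 136 136 136 137 137
  138 137 138 137 138 138 138 138 138 139 138 138 129  96  63  52  69  99]
 [ 91  69  60  55  53  52  67 103 125 132 134 135 135 136 135 135 136 136
  136 137 137 137 137 137 137 137 137 138 138 137 128  91  58  50  59  87]
 [ 97  60  49  48  48  49  71 110 128 132 135 135 135 135 136 136 136 136
  136 136 137 136 137 137 137 138 137 137 137 134 121  84  54  48  57  89]
 [108  64  50  49  47  49  75 117 131 135 135 134 133 135 136 136 136 136
  135 134 136 137 137 137 137 137 135 136 137 133 114  77  53  51  54  85]
 [112  65  50  49  48  50  78 118 131 134 132 124 120 127 131 133 133 132
  129 124 130 134 136 136 136 133 128 133 136 130 103  69  53  51  55  73]]
```

```bash
python3 -m pendant '[[[1,0.0019,-0.0005,0.0006,0],[1,0.0029,-0.0008,0.0006,0],[1,0.0029,-0.0008,0.0006,0]]]'|egrep 'tcp|ft|grip';python3 - <<'E'
from h import *
print(env.get_obs()['moment'])
g=grab('scene'); G=cv2.cvtColor(g['img'],cv2.COLOR_BGR2GRAY); print(G[244,328:364])
C=np.clip(255*(cv2.resize(g['img'][200:260,305:385],(800,600),interpolation=cv2.INTER_CUBIC)/255.)**.6,0,255)
cv2.imwrite('pics/t16.png',C.astype(np.uint8))
E
```

```text
tcp_pos: [517.4, -132.0, 71.8]
ft_force: [-4.9, 1.5, 0.4]
gripper_width: 0.441
[ 0.16890209  0.78407445 -0.02519751]
[ 95  60  50  49  49  49  50  76 117 131 134 135 136 135 135 136 136 136
 136 136 136 136 136 136 137 136 137 137 137 137 132 113  76  54  57  89]
```

View pics/t16.png

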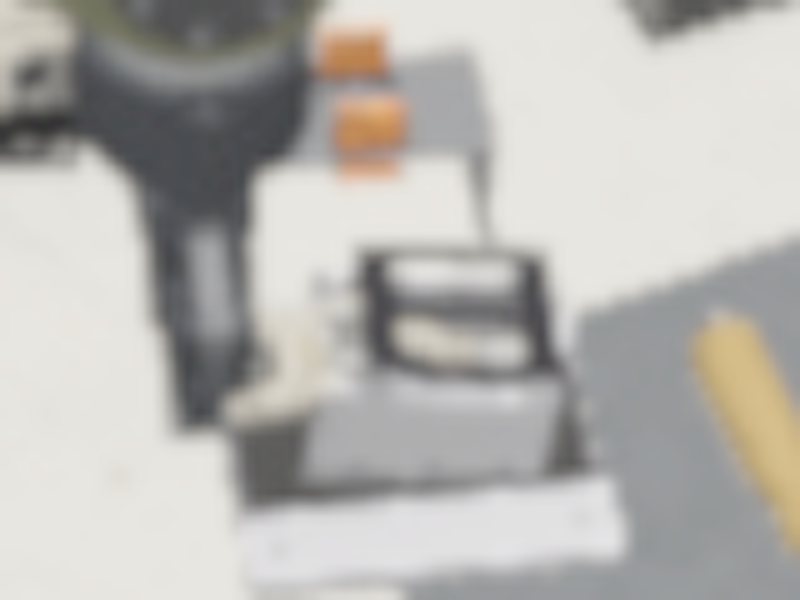

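The picture shows the third module's near edge steeper than the magazine's edges (slope −0.28 against about −0.09). It sits tilted or turned in the grip and is pushing the magazine. I'll back it out, set it flat on the bench and grip it again.

```bash
python3 -m pendant '[[[1,-0.0096,0.0027,0,0],[1,-0.0192,0.0055,0,0],[1,-0.0288,0.0082,0,0],[1,-0.0385,0.0109,0,0],[1,-0.0529,0.015,0,0],[1,-0.0529,0.015,0,0],[1,-0.0529,0.015,0,0]]]'; python3 - <<'E'
from h import *
f=grab('top');g=grab('scene')
# beige mask near gripper
for n,h_,z in(('top',f,46),('scene',g,46)):
    c=proj(h_,[[500,-127,z]])[0]; x,y=int(c[0]),int(c[1]); print(n,c,proj(h_,[[464,-117,z],[524,-134,z]]))
    I=h_['img'][y-9:y+12,x-12:x+14].astype(int); print(I[...,2])
E
```

```text
time: 47.75
tcp_pos: [464.7, -117.1, 72.1]
orientation: [[0.001, 0.962, -0.273], [-0.0, -0.273, -0.962], [-1.0, 0.001, 0.0]]
ft_force: [0.4, 0.7, -0.2]
gripper_width: 0.443
top [347.97823622 223.94362597] [[345.03941807 235.65332338]
 [350.03625241 216.17321042]]
[[230 214 211 220 224 224 222 216 196 157 131 125 113  97  83  67  51  43
   35  30  28  28  33  85 171 218]
 [197 144 117 135 165 194 215 224 219 204 199 202 194 178 165 148 126 103
   86  68  47  37  43  98 181 221]
 [135  75  55  61  79 110 162 202 213 213 213 200 193 191 193 200 190 176
  166 141 107  86  78 128 193 223]
 [ 85  60  58  58  55  74 129 167 180 200 206 164 124 130 137 158 189 204
  204 195 187 170 151 172 207 219]
 [ 64  66  67  65  64  71  96 108 110 140 152 119 107 140 142 139 180 211
  219 225 231 230 224 217 212 211]
 [ 61  72  72  70  67  63  60  60  60  74  77  66  76  99 107 127 183 217
  225 232 235 236 235 233 231 230]
 [ 66  74  75  74  72  61  52  55  59  58  57  54  55  57  61  90 147 191
  211 226 235 235 235 235 234 234]
 [ 69  75  77  75  73  63  54  62  68  67  64  62  61  57  53  61  79 105
[... 3136 characters left out ...]
13 214 215
  216 216 214 199 149  86  54  50]
 [144 105  98 107 121 147 180 197 204 205 209 212 213 214 214 216 216 217
  217 217 217 207 163 100  60  50]
 [184 167 168 178 188 196 206 212 215 214 215 215 216 216 216 216 217 217
  217 217 217 209 172 110  63  51]
 [208 204 205 208 212 214 216 217 217 216 214 211 213 215 216 216 217 217
  217 217 217 210 173 114  66  51]
 [216 215 215 216 217 217 217 217 217 216 213 208 208 213 216 217 217 217
  217 217 217 210 174 117  70  52]
 [216 216 217 217 217 217 218 217 218 216 214 210 210 214 217 217 217 217
  217 217 217 212 184 131  77  55]
 [217 217 217 217 217 218 218 218 217 217 216 214 215 216 218 218 218 218
  218 218 218 215 199 150  88  59]]
```

```bash
python3 -m pendant '[[[1,0,0,-0.02,0],[1,0,0,-0.035,0],[1,0,0,-0.041,0],[1,0,0,-0.041,0],[1,0,0,-0.041,0]]]' 20|egrep 'tcp|ft'; for i in 1 2 3; do python3 -m pendant '[[[1,0,0,-0.001,0],[1,0,0,-0.0015,0],[1,0,0,-0.0015,0]]]'|egrep 'tcp|ft|grip'; done
```

```text
tcp_pos: [464.9, -117.2, 31.3]
ft_force: [0.9, -0.0, -0.9]
tcp_pos: [464.6, -117.1, 29.5]
ft_force: [-0.7, -0.6, 0.1]
gripper_width: 0.443
tcp_pos: [464.5, -117.0, 27.7]
ft_force: [-0.2, 0.0, -0.8]
gripper_width: 0.443
tcp_pos: [464.7, -117.1, 26.5]
ft_force: [-1.4, 0.5, 3.9]
gripper_width: 0.442
```

```bash
python3 -m pendant '[[[0.4,0,0,0,0],[0.4,0,0,0,0],[0.4,0,0,0,0],[0.4,0,0,-0.001,0],[0.4,0,0,-0.001,0],[1,0,0,-0.001,0],[1,0,0,-0.001,0],[1,0,0,-0.001,0],[1,0,0,-0.001,0],[1,0,0,-0.001,0]]]' 80; python3 -m pendant '[[[1,0,0,0.01,0],[1,0,0,0.03,0],[1,0,0,0.045,0],[1,0,0,0.045,0],[1,0,0,0.045,0],[1,0,0,0.045,0]]]'; python3 - <<'E'
from h import *
g=grab('scene');print(proj(g,[[464,-117,46],[524,-134,46]]))
print(g['img'][228:250,304:332,2])
E
```

```text
time: 50.25
tcp_pos: [464.6, -117.0, 26.0]
orientation: [[0.0, 0.962, -0.273], [0.0, -0.273, -0.962], [-1.0, 0.0, -0.0]]
ft_force: [-5.0, 3.0, 14.7]
gripper_width: 0.436
time: 50.85
tcp_pos: [464.1, -116.9, 69.6]
orientation: [[-0.001, 0.962, -0.273], [0.0, -0.273, -0.962], [-1.0, -0.001, -0.0]]
ft_force: [0.3, 0.1, -1.1]
gripper_width: 0.435
[[306.50035767 239.29476294]
 [325.53003378 237.49562754]]
[[ 35  56  98 124 123  93  68  70 139 199 215 217 217 217 217 217 217 217
  217 217 217 218 217 218 217 218 218 217]
 [ 38  55  94 124 124  99  71  69 138 199 214 216 217 217 216 216 217 216
  216 217 217 217 217 217 217 218 217 216]
 [ 45  60  93 123 126 101  68  67 140 200 214 216 216 216 216 216 216 216
  216 216 216 216 216 217 216 217 216 214]
 [ 47  58  91 121 126 103  70  72 143 201 215 217 216 216 215 215 215 214
  214 213 212 210 212 214 214 213 213 211]
 [ 49  55  84 119 124 105  77  87 152 201 213 215 215 214 214 213 211 210
  206 201 199 201 207 208 206 204 207 206]
 [ 64  60  81 111 119 109  84  92 151 196 206 209 209 209 207 205 202 194
  191 182 179 193 203 204 196 192 200
[... 1178 characters left out ...]
168 110  72  66  74  97 145 176 183 189 197 200 203 205 208 212 214 215
  216 216 217 216 206 163 100  60  50  49]
 [184 152 135 137 145 160 188 202 206 208 212 213 213 214 215 215 216 217
  217 217 217 217 209 171 111  63  50  49]
 [205 197 195 196 197 201 210 214 216 216 216 214 211 212 215 216 216 217
  217 217 217 218 210 173 114  65  50  48]
 [215 214 213 214 214 215 216 217 217 217 216 213 208 208 213 216 217 217
  217 217 217 217 210 174 117  70  51  49]
 [216 216 216 217 217 217 217 218 218 218 217 214 210 210 215 217 217 218
  218 217 217 217 212 184 131  78  53  49]
 [217 217 217 217 217 218 218 218 218 217 217 216 215 214 216 218 218 218
  218 218 218 218 215 199 150  90  57  51]]
```

```bash
python3 - <<'E'
from h import *
g=grab('scene')
u=np.array([.962,-.273,0]);v=np.array([.273,.962,0]);t=np.array([464.1,-116.9,43.6])
for a in(11,30,45,62): print(a,proj(g,[t+a*u-21*v, t+a*u-21*v+[0,0,6],t+a*u+21*v+[0,0,6]]).round(1).tolist())
th=np.radians(5)
for a in(11,62): print('nose up5',proj(g,[t+a*u-21*v+[0,0,a*np.tan(th)]]).round(1).tolist())
w=np.array([np.cos(np.radians(-10.8)),np.sin(np.radians(-10.8)),0])
for a in(11,62): print('yaw+5',proj(g,[t+a*w-21*v]).round(1).tolist())
# edge: along columns, last row with beige->bench transition (red 200)
I=g['img'][...,2].astype(float)
S=g['img'].astype(int); sat=S[...,2]-S[...,0]
print(sat[236:248,308:328])
E
```

```text
11 [[310.6, 244.4], [310.6, 243.2], [309.2, 233.3]]
30 [[316.5, 243.8], [316.4, 242.7], [314.9, 232.8]]
45 [[321.1, 243.4], [321.1, 242.2], [319.5, 232.4]]
62 [[326.3, 242.9], [326.3, 241.7], [324.6, 231.9]]
nose up5 [[310.6, 244.2]]
nose up5 [[326.3, 241.8]]
yaw+5 [[310.6, 244.2]]
yaw+5 [[326.0, 241.6]]
[[-3 -3 -3 -4  3  7 11 19 23 25 28 28 21 12  7  7  7  7  4  1]
 [-3 -3 -3 -3 -2  4  7 16 23 25 29 33 26 14  8  7  7  8  7  1]
 [-3 -4 -3 -2  1  3  6 13 21 24 28 32 25 12  8  7  7  8  7  4]
 [-5 -5 -3 -1  1  4  7 13 20 23 26 27 24 14  8  7  7  8 10  9]
 [-4 -4 -2  3  6  9 13 17 21 24 24 24 23 18 13 12 13 14 15 12]
 [-3 -3  4 13 15 17 19 21 22 23 24 22 22 19 16 15 15 15 15  9]
 [-3 -1  9 19 21 21 22 22 21 22 20 18 16 15 14 13 12 13 12  7]
 [-4 -1  9 18 19 18 18 17 16 15 15 14 12 12 12 12 12 12 12  7]
 [ 2  4  8 13 14 13 13 13 12 12 12 12 12 12 12 12 11 12 12  8]
 [ 8 10 11 12 12 12 11 12 12 12 12 12 11 12 12 11 12 12 12  9]
 [11 11 11 12 11 12 12 13 12 12 12 12 12 12 11 11 12 12 12 10]
 [12 12 11 12 11 11 13 13 14 13 12 12 12 12 11 12 12 12 12 11]]
```

```bash
python3 - <<'E'
from h import *
f=grab('top')
u=np.array([.962,-.273,0]);v=np.array([.273,.962,0]);t=np.array([464.1,-116.9,49])
B=f['img'][...,0].astype(np.float32)
def samp(P):
    p=proj(f,P).astype(np.float32); return cv2.remap(B,p[:,0].reshape(-1,1),p[:,1].reshape(-1,1),cv2.INTER_LINEAR).ravel().astype(int)
L=np.arange(-36,38,3.)
print(L.astype(int))
for a in(36,42,48,54,58,62,66,70): print(a,samp(t+a*u+L[:,None]*v))
print(f['img'][210:228,336:362,0])
print(proj(f,[t+a*u+b*v for a in(40,62) for b in(-21,21)]))
E
```

```text
[-36 -33 -30 -27 -24 -21 -18 -15 -12  -9  -6  -3   0   3   6   9  12  15
  18  21  24  27  30  33  36]
36 [47 47 47 48 49 49 48 48 49 49 48 49 49 50 50 50 49 49 47 42 40 44 48 49
 49]
42 [40 40 41 41 42 40 42 41 42 43 42 43 43 44 44 44 43 44 43 40 42 49 49 48
 48]
48 [104 102  97  93  89  86  80  74  71  70  61  50  48  50  41  39  51  58
  52  54  61  56  44  41  41]
54 [216 216 217 217 212 212 210 205 202 202 183 147 128 126 114 110 141 170
 172 170 158 133  96  74  67]
58 [219 221 219 219 220 220 219 212 204 199 190 170 151 142 136 156 187 189
 181 183 188 189 188 175 168]
62 [213 214 211 208 206 203 194 185 178 180 182 182 188 192 181 188 194 181
 163 169 186 195 188 193 206]
66 [217 216 216 205 166 124 116 113 113 119 117 117 117 111 109 113 113 105
  97 102 108 109 127 177 212]
70 [229 230 232 207 139  76  49  42  45  47  45  40  41  43  43  40  43  45
  42  39  38  53 105 176 221]
[[231 232 233 233 221 164  75  29  27  29  28  27  29  29  29  29  28  29
   27  26  28  37  55 104 182 228]
 [231 230 231 231 206 134  58  29  26  29  28  28  28  28  28  27  28  27
   28  28  29  2
[... 1180 characters left out ...]
46
   68  96 118 151 185 204 211 216]
 [ 50  50  48  45  38  41  48  49  49  49  48  48  45  46  43  43  41  39
   37  38  46  68  94 119 148 172]
 [ 49  48  49  41  37  45  51  52  51  51  51  50  49  48  47  47  45  42
   43  40  40  37  38  45  64  84]
 [ 50  50  48  40  40  49  55  54  55  54  53  53  51  50  49  49  49  47
   47  45  45  43  41  39  37  37]
 [ 51  49  45  38  43  54  56  57  56  56  55  54  53  53  51  52  50  50
   49  49  47  47  46  45  43  40]
 [ 49  47  43  40  48  56  60  57  58  57  55  56  55  55  55  53  53  52
   53  52  52  48  48  46  47  44]]
[[354.86302436 224.8173173 ]
 [341.73690255 221.33460885]
 [356.61752895 217.94654622]
 [343.51192199 214.47430576]]
```

```bash
python3 -m pendant '[[[1,0,0,-0.02,0],[1,0,0,-0.035,0],[1,0,0,-0.04,0],[1,0,0,-0.042,0],[1,0,0,-0.043,0],[1,0,0,-0.0435,0],[0.3,0,0,-0.0435,0],[0.3,0,0,-0.0435,0],[0.3,0,0,-0.0435,0],[0.3,0,0,-0.0435,0]]]' 50; python3 -m pendant '[[[0.3,0,0,0.03,0],[0.3,0,0,0.08,0],[0.3,0,0.04,0.12,0],[0.3,0,0.09,0.12,0],[0.3,0,0.14,0.12,0],[0.3,0,0.19,0.12,0],[0.3,0,0.23,0.12,0],[0.3,0,0.23,0.12,0],[0.3,0,0.23,0.12,0]]]'; python3 - <<'E'
from h import *
f=grab('top');print(*modules(f,(325,205,365,250)),sep='\n'); print(*modules(f,(325,205,365,250),180),sep='\n')
E
python3 ck.py 36 | tail -7
```

```text
time: 52.0
tcp_pos: [464.5, -117.1, 26.9]
orientation: [[0.0, 0.962, -0.273], [-0.0, -0.273, -0.962], [-1.0, 0.0, 0.0]]
ft_force: [1.5, 0.2, 0.5]
gripper_width: 0.697
time: 52.9
tcp_pos: [464.3, 113.5, 146.7]
orientation: [[-0.0, 0.963, -0.27], [-0.0, -0.27, -0.963], [-1.0, -0.0, 0.0]]
ft_force: [-0.3, -0.8, -0.5]
gripper_width: 0.7
(array([ 493.2, -123.5]), array([42.3, 65.7]), 167.4)
(array([ 547.9, -139.6]), array([62.5, 46.9]), 74.9)
(array([ 493.8, -123.7]), array([38.4, 60.7]), 166.0)
(array([ 548.6, -140. ]), array([60.6, 46.6]), 73.5)
 206]
20 [226 227 224 216 184 139  83  48  36  78 126 179 207 222 218 215 213 215
 216 217 216 217 218 220 223 221 204 173 119  69  39  35  46  82 130 187
 214]
30 [227 227 222 210 168 118  63  39  27  30  35  39  39  45  52  52  49  48
  52  59  66  71  70  75  77  81  71  57  41  32  32  40  55  82 132 182
 215]
```

```bash
python3 ck.py 36 | head -3;  python3 -m pendant '[[[0.3,0.0043,-0.05,0,3.2],[0.3,0.0043,-0.1,0,3.2],[0.3,0.0043,-0.15,0,3.2],[0.3,0.0043,-0.2,0,3.2],[0.3,0.0043,-0.231,0,3.2],[0.3,0.0043,-0.231,-0.04,3.2],[0.3,0.0043,-0.231,-0.08,3.2],[0.3,0.0043,-0.231,-0.1,3.2],[0.3,0.0043,-0.231,-0.1,3.2],[0.3,0.0043,-0.231,-0.1,3.2]]]'; python3 -m pendant '[[[0.43,0,0,0,0],[0.43,0,0,0,0],[0.43,0,0,0,0]]]'
```

```text
-10 36.0 [(-60, 47), (-58, 31), (-56, 28), (-54, 28), (-52, 28), (-50, 29), (-48, 29), (-46, 28), (-44, 27), (-42, 26), (-40, 26), (-38, 31), (-36, 56), (-34, 97), (-32, 151), (-30, 176), (-28, 186), (-26, 161), (-24, 121), (-22, 74), (-20, 46), (-18, 32), (-16, 34), (-14, 51), (-12, 75), (-10, 95), (-8, 112), (-6, 123), (-4, 134), (-2, 149), (0, 170), (2, 189), (4, 203), (6, 208), (8, 211), (10, 210), (12, 207), (14, 204), (16, 206), (18, 210), (20, 213), (22, 215), (24, 217), (26, 216), (28, 198), (30, 164), (32, 107), (34, 58), (36, 36), (38, 27), (40, 28), (42, 30), (44, 31), (46, 30), (48, 33)]
0 36.0 [(-60, 45), (-58, 33), (-56, 29), (-54, 29), (-52, 29), (-50, 29), (-48, 28), (-46, 28), (-44, 28), (-42, 27), (-40, 26), (-38, 26), (-36, 49), (-34, 84), (-32, 136), (-30, 170), (-28, 192), (-26, 169), (-24, 131), (-22, 76), (-20, 46), (-18, 30), (-16, 30), (-14, 29), (-12, 26), (-10, 23), (-8, 25), (-6, 36), (-4, 52), (-2, 72), (0, 107), (2, 147), (4, 181), (6, 195), (8, 197), (10, 196), (12, 196), (14, 198), (16, 201), (18, 205), (20, 210), (22, 213), (24, 215), (26, 214), (28, 
[... 352 characters left out ...]
, (-18, 37), (-16, 30), (-14, 30), (-12, 37), (-10, 48), (-8, 67), (-6, 85), (-4, 101), (-2, 115), (0, 137), (2, 170), (4, 192), (6, 205), (8, 203), (10, 205), (12, 209), (14, 210), (16, 212), (18, 214), (20, 214), (22, 214), (24, 222), (26, 226), (28, 224), (30, 198), (32, 159), (34, 96), (36, 55), (38, 29), (40, 28), (42, 28), (44, 27), (46, 27), (48, 29)]
time: 54.05
tcp_pos: [468.9, -118.9, 47.5]
orientation: [[0.0, 0.976, -0.22], [-0.0, -0.22, -0.976], [-1.0, 0.0, 0.0]]
ft_force: [0.5, -0.1, 0.1]
gripper_width: 0.699
time: 54.35
tcp_pos: [469.2, -118.2, 47.7]
orientation: [[0.001, 0.976, -0.218], [-0.0, -0.218, -0.976], [-1.0, 0.002, 0.0]]
ft_force: [0.3, -0.1, 0.2]
gripper_width: 0.573
```

```bash
python3 -m pendant '[[[0.3,0,0,0.05,0],[0.2,0.01,0,0.1,0],[0.1,0.05,-0.01,0.11,-3.2],[0,0.09,-0.02,0.11,-3.2],[0,0.1235,-0.035,0.11,-3.2],[0,0.1235,-0.035,0.11,-3.2],[0,0.1235,-0.035,0.11,-3.2],[0,0.1235,-0.035,0.07,-3.2],[0,0.1235,-0.035,0.04,-3.2],[0,0.1235,-0.035,0.04,-3.2]]]'; python3 -m pendant '[[[0,0,0,0,0],[0,0,0,0,0]]]'
```

```text
time: 55.35
tcp_pos: [589.8, -152.1, 83.5]
orientation: [[-0.006, 0.962, -0.272], [0.002, -0.272, -0.962], [-1.0, -0.007, -0.0]]
ft_force: [-0.6, 0.4, -0.9]
gripper_width: 1.004
time: 55.55
tcp_pos: [592.9, -153.2, 89.1]
orientation: [[0.003, 0.962, -0.272], [-0.001, -0.272, -0.962], [-1.0, 0.003, 0.0]]
ft_force: [-0.3, 0.3, -0.5]
gripper_width: 0.998
```

```bash
python3 -m pendant '[[[0,0,0,-0.02,0],[0,0,0,-0.032,0],[0,0,0,-0.032,0],[0.3,0,0,-0.032,0],[0.35,0,0,-0.032,0],[1,0,0,-0.032,0],[1,0,0,-0.032,0],[1,0,0,-0.032,0],[1,0,0,-0.032,0],[1,0,0,-0.032,0]]]' 25; python3 -m pendant '[[[1,0,0,0,0],[1,0,0,0,0],[0.2,0,0,0,0],[0.2,0,0,0,0],[0,0,0,0,0],[0,0,0,0.03,0],[0,0,0,0.07,0],[0,0,0,0.11,0],[0,0,0.04,0.11,0],[0,0,0.08,0.11,0]]]'
```

```text
time: 56.55
tcp_pos: [592.9, -153.3, 56.0]
orientation: [[0.002, 0.962, -0.273], [-0.001, -0.273, -0.962], [-1.0, 0.002, 0.0]]
ft_force: [-1.2, 0.3, 6.7]
gripper_width: 0.64
time: 57.55
tcp_pos: [592.4, -72.8, 166.0]
orientation: [[0.002, 0.962, -0.274], [-0.0, -0.274, -0.962], [-1.0, 0.002, -0.0]]
ft_force: [1.1, 1.1, 0.4]
gripper_width: 0.997
```

```bash
python3 -m pendant '[[[0.3,-0.03,0.04,0,0],[0.3,-0.06,0.08,0,0],[0.3,-0.1,0.12,0,0],[0.3,-0.125,0.16,0,0],[0.3,-0.125,0.19,0,0],[0.3,-0.125,0.19,0,0],[0.3,-0.125,0.19,0,0]]]' 50; python3 ck.py 36 | head -3 | cut -c1-900; python3 - <<'E'
from h import *
f=grab('top');print(*modules(f,(325,205,365,250)),sep='\n')
E
```

```text
time: 58.25
tcp_pos: [467.2, 117.3, 164.8]
orientation: [[0.0, 0.963, -0.271], [-0.0, -0.271, -0.963], [-1.0, 0.0, 0.0]]
ft_force: [0.5, -0.2, 0.0]
gripper_width: 0.7
-10 36.0 [(-60, 48), (-58, 31), (-56, 29), (-54, 28), (-52, 29), (-50, 30), (-48, 29), (-46, 29), (-44, 28), (-42, 28), (-40, 27), (-38, 32), (-36, 60), (-34, 103), (-32, 156), (-30, 183), (-28, 200), (-26, 192), (-24, 152), (-22, 95), (-20, 54), (-18, 33), (-16, 33), (-14, 45), (-12, 65), (-10, 85), (-8, 99), (-6, 104), (-4, 111), (-2, 124), (0, 156), (2, 184), (4, 204), (6, 206), (8, 203), (10, 194), (12, 194), (14, 200), (16, 210), (18, 216), (20, 215), (22, 217), (24, 219), (26, 217), (28, 195), (30, 154), (32, 98), (34, 52), (36, 35), (38, 29), (40, 30), (42, 33), (44, 35), (46, 32), (48, 34)]
0 36.0 [(-60, 45), (-58, 33), (-56, 28), (-54, 28), (-52, 28), (-50, 28), (-48, 28), (-46, 28), (-44, 28), (-42, 27), (-40, 26), (-38, 28), (-36, 48), (-34, 80), (-32, 131), (-30, 166), (-28, 190), (-26, 167), (-24, 131), (-22, 78), (-20, 47), (-18, 30), (-16, 29), (-14, 27), (-12, 23), (-10, 20), (-8, 21), (-6, 38), (-4, 58)
[... 287 characters left out ...]
, 44), (-58, 33), (-56, 28), (-54, 28), (-52, 28), (-50, 29), (-48, 29), (-46, 29), (-44, 29), (-42, 28), (-40, 27), (-38, 26), (-36, 39), (-34, 63), (-32, 114), (-30, 159), (-28, 188), (-26, 188), (-24, 169), (-22, 115), (-20, 69), (-18, 39), (-16, 32), (-14, 36), (-12, 60), (-10, 87), (-8, 120), (-6, 134), (-4, 145), (-2, 154), (0, 169), (2, 194), (4, 203), (6, 208), (8, 207), (10, 209), (12, 212), (14, 213), (16, 214), (18, 215), (20, 215), (22, 216), (24, 221), (26, 222), (28, 218), (30, 185), (32, 142), (34, 85), (36, 49), (38, 28), (40, 27), (42, 28), (44, 28), (46, 29), (48, 30)]
(array([ 493.3, -123.5]), array([42.3, 65.7]), 167.4)
(array([ 548.8, -140.5]), array([62.1, 48.4]), 72.1)
```

```bash
cat > yaw.py <<'E'
from h import *
u=np.array([.962,-.2728,0]);v=np.array([.2728,.962,0]);o=np.array([589.5,-152.5,0])
f=grab('top'); im=cv2.cvtColor(f['img'],cv2.COLOR_BGR2GRAY).astype(np.float32)
def S(P):
    p=proj(f,P).astype(np.float32); return cv2.remap(im,p[:,0].reshape(-1,1),p[:,1].reshape(-1,1),cv2.INTER_CUBIC).ravel()
def cross(s,val,th):
    d=np.sign(val-th); i=np.nonzero(d[1:]!=d[:-1])[0]
    return [s[k]+(th-val[k])/(val[k+1]-val[k])*(s[k+1]-s[k]) for k in i]
def fit(name,free,fixed,mk,pick,th=115):
    X=[];Y=[]
    for a in fixed:
        c=cross(free,S(mk(free,a)),th)
        if c: X.append(a);Y.append(pick(c))
    X=np.array(X);Y=np.array(Y);p=np.polyfit(X,Y,1);r=Y-np.polyval(p,X);k=abs(r)<2*r.std()+.2;p=np.polyfit(X[k],Y[k],1)
    print(name,'at0 %.1f angle %.2f rms %.2f'%(p[1],np.degrees(np.arctan(p[0])),(Y[k]-np.polyval(p,X[k])).std()))
U=np.arange(15,45,.5);mkU=lambda s,a:o+s[:,None]*u+a*v+[0,0,68]
fit('window rear (u)',U,np.arange(-14,15,1.),mkU,lambda c:c[-1] if c[-1]<40 else c[0])
F=np.arange(-50,-29,.5);fit('module rear z36',F,np.arange(-14,15,1.),lambda s,a:o+s[:,None]*u+a*v+[0,0,36],lambda c:c[0])
Lr=np.arange(-34,-18,.5);fit('mag right edge(z68)',Lr,np.arange(-22,28,1.),lambda s,a:o+a*u+s[:,None]*v+[0,0,68],lambda c:c[0],130)
Lc=np.arange(24,40,.5);fit('left land inner z9',Lc,np.arange(-58,58,2.),lambda s,a:o+a*u+s[:,None]*v+[0,0,9],lambda c:c[-1],130)
Lc=np.arange(-40,-24,.5);fit('right land inner z9',Lc,np.r_[np.arange(-58,-44,1.),np.arange(46,58,1.)],lambda s,a:o+a*u+s[:,None]*v+[0,0,9],lambda c:c[0],130)
E
python3 yaw.py
```

```text
window rear (u) at0 27.4 angle 3.65 rms 0.23
module rear z36 at0 -32.7 angle 5.07 rms 0.29
mag right edge(z68) at0 -25.6 angle -3.44 rms 0.18
left land inner z9 at0 29.4 angle 0.02 rms 0.24
right land inner z9 at0 -27.2 angle 0.03 rms 0.52
```

```bash
python3 -m pendant '[[[0,0.02,-0.04,0,0],[0,0.045,-0.08,0,0],[0,0.065,-0.12,0,0],[0,0.085,-0.16,0,0],[0,0.105,-0.2,0,0],[0,0.1252,-0.24,0,0],[0,0.1252,-0.2706,0,0],[0,0.1252,-0.2706,0,0],[0,0.1252,-0.2706,-0.04,0],[0,0.1252,-0.2706,-0.08,0]]]' 100;  python3 -m pendant '[[[0,0,0,-0.02,0],[0,0,0,-0.03,0],[0,0,0,-0.03,0],[0,0,0,-0.03,0]]]'
```

```text
time: 59.4
tcp_pos: [592.5, -154.3, 84.5]
orientation: [[0.002, 0.962, -0.274], [-0.001, -0.274, -0.962], [-1.0, 0.002, -0.0]]
ft_force: [-0.1, 0.5, -0.1]
gripper_width: 1.0
time: 59.8
tcp_pos: [593.0, -153.9, 56.0]
orientation: [[0.002, 0.962, -0.273], [-0.0, -0.273, -0.962], [-1.0, 0.002, 0.0]]
ft_force: [0.1, -0.7, 0.6]
gripper_width: 0.999
```

```bash
python3 -m pendant '[[[1,0,0,0,0],[1,0,0,0,0],[1,0,0,0,0],[1,0,0,0,0],[1,0,0,0,0],[1,0,0,0.002,0],[1,0,0,0.003,0],[1,0,0,0.003,0],[1,0,0,0.003,0]]]'; python3 -m pendant '[[[1,0,0.0004,-0.002,0],[1,0,0.0004,-0.0035,0],[1,0,0.0004,-0.0035,0],[0.2,0,0.0004,-0.0035,0],[0.2,0,0.0004,-0.0035,0],[0,0,0.0004,-0.0035,0],[0,0,0,0.03,0],[0,0,0,0.07,0],[0,0,0,0.11,0],[0,0,0.04,0.11,0]]]'; python3 -m pendant '[[[0.3,-0.02,0.04,0,0],[0.3,-0.04,0.08,0,0],[0.3,-0.06,0.12,0,0],[0.3,-0.09,0.16,0,0],[0.3,-0.125,0.2,0,0],[0.3,-0.125,0.23,0,0],[0.3,-0.125,0.23,0,0],[0.3,-0.125,0.23,0,0]]]' 50; python3 yaw.py
```

```text
time: 60.7
tcp_pos: [592.2, -153.5, 57.3]
orientation: [[-0.001, 0.962, -0.272], [0.0, -0.272, -0.962], [-1.0, -0.001, -0.0]]
ft_force: [0.2, 1.3, -7.2]
gripper_width: 0.618
time: 61.7
tcp_pos: [594.4, -116.7, 173.6]
orientation: [[0.009, 0.961, -0.276], [-0.003, -0.276, -0.961], [-1.0, 0.01, 0.0]]
ft_force: [1.4, 1.0, 0.0]
gripper_width: 1.002
time: 62.5
tcp_pos: [467.6, 116.7, 167.9]
orientation: [[0.0, 0.963, -0.271], [0.0, -0.271, -0.963], [-1.0, 0.0, -0.0]]
ft_force: [-0.5, -0.1, -0.2]
gripper_width: 0.702
window rear (u) at0 26.8 angle 2.61 rms 0.23
module rear z36 at0 -32.6 angle 4.04 rms 0.15
mag right edge(z68) at0 -26.1 angle -2.61 rms 0.20
left land inner z9 at0 29.4 angle 0.01 rms 0.21
right land inner z9 at0 -27.2 angle 0.05 rms 0.51
```

```bash
python3 -m pendant '[[[0,0.02,-0.04,0,0],[0,0.045,-0.08,0,0],[0,0.065,-0.12,0,0],[0,0.085,-0.16,0,0],[0,0.105,-0.2,0,-1.3],[0,0.1252,-0.24,0,-2.6],[0,0.1252,-0.2703,0,-2.6],[0,0.1252,-0.2703,0,-2.6],[0,0.1252,-0.2703,-0.04,-2.6],[0,0.1252,-0.2703,-0.08,-2.6]]]' 70;  python3 -m pendant '[[[0,0,0,-0.02,0],[0,0,0,-0.033,0],[0,0,0,-0.033,0],[0,0,0,-0.033,0],[1,0,0,-0.033,0],[1,0,0,-0.033,0],[1,0,0,-0.033,0],[1,0,0,-0.033,0],[1,0,0,-0.033,0]]]'
```

```text
time: 63.55
tcp_pos: [592.8, -154.9, 87.4]
orientation: [[0.002, 0.948, -0.317], [-0.001, -0.317, -0.948], [-1.0, 0.002, -0.0]]
ft_force: [1.2, -0.1, -0.9]
gripper_width: 1.0
time: 64.45
tcp_pos: [593.4, -154.1, 56.2]
orientation: [[0.002, 0.949, -0.316], [-0.001, -0.316, -0.949], [-1.0, 0.002, -0.0]]
ft_force: [-0.2, 0.7, 5.8]
gripper_width: 0.621
```

```bash
python3 -m pendant '[[[1,0,0,0.004,0],[1,0,0,0.004,0],[1,0,0,0.004,2.6],[1,0,0.0005,0.004,2.6],[1,0,0.0005,0.002,2.6],[1,0,0.0005,0,2.6],[1,0,0.0005,-0.001,2.6],[1,0,0.0005,-0.001,2.6]]]'; python3 -m pendant '[[[0.5,0,0,0,0],[0.1,0,0,0,0],[0,0,0,0,0],[0,0,0,0,0],[0,0,0,0.03,0],[0,0,0,0.07,0],[0,0,0,0.11,0],[0,0,0.04,0.11,0]]]'; python3 -m pendant '[[[0.3,-0.02,0.04,0,0],[0.3,-0.04,0.08,0,0],[0.3,-0.06,0.12,0,0],[0.3,-0.09,0.16,0,0],[0.3,-0.125,0.2,0,0],[0.3,-0.125,0.23,0,0],[0.3,-0.125,0.23,0,0],[0.3,-0.125,0.23,0,0]]]' 50; python3 yaw.py; python3 - <<'E'
from h import *
f=grab('top');print(*modules(f,(325,205,365,250)),sep='\n')
E
```

```text
time: 65.25
tcp_pos: [592.9, -153.4, 56.0]
orientation: [[0.001, 0.962, -0.273], [-0.0, -0.273, -0.962], [-1.0, 0.001, 0.0]]
ft_force: [-13.3, 5.5, 20.8]
gripper_width: 0.626
time: 66.05
tcp_pos: [594.6, -116.6, 169.6]
orientation: [[0.009, 0.961, -0.277], [-0.003, -0.277, -0.961], [-1.0, 0.01, 0.0]]
ft_force: [0.3, 0.6, -0.7]
gripper_width: 1.003
time: 66.85
tcp_pos: [467.8, 116.9, 163.9]
orientation: [[0.001, 0.962, -0.271], [-0.0, -0.271, -0.962], [-1.0, 0.0, -0.0]]
ft_force: [-0.2, -1.0, -0.3]
gripper_width: 0.701
window rear (u) at0 26.8 angle -0.17 rms 0.23
module rear z36 at0 -32.7 angle 0.19 rms 0.23
mag right edge(z68) at0 -26.2 angle -0.21 rms 0.18
left land inner z9 at0 29.4 angle -0.01 rms 0.27
right land inner z9 at0 -27.2 angle 0.07 rms 0.51
(array([ 493.2, -123.5]), array([42.2, 65.6]), 166.8)
(array([ 542.1, -141.8]), array([74.9, 41.8]), 89.0)
```

```bash
python3 -m pendant '[[[0.3,0.001,-0.05,0,2.8],[0.3,0.001,-0.1,0,2.8],[0.3,0.001,-0.15,0,2.8],[0.3,0.001,-0.2,0,2.8],[0.3,0.001,-0.2348,0,2.8],[0.3,0.001,-0.2348,-0.04,2.8],[0.3,0.001,-0.2348,-0.08,2.8],[0.3,0.001,-0.2348,-0.12,2.8],[0.43,0.001,-0.2348,-0.12,2.8],[0.43,0.001,-0.2348,-0.12,2.8]]]' 60; python3 -m pendant '[[[0.43,0,0,0,0],[0.43,0,0,0,0]]]'
```

```text
time: 67.95
tcp_pos: [468.8, -119.0, 44.4]
orientation: [[-0.001, 0.974, -0.226], [0.0, -0.226, -0.974], [-1.0, -0.001, -0.0]]
ft_force: [0.4, -0.9, 0.8]
gripper_width: 0.57
time: 68.15
tcp_pos: [469.7, -118.7, 45.7]
orientation: [[0.003, 0.974, -0.225], [-0.001, -0.225, -0.974], [-1.0, 0.003, 0.0]]
ft_force: [0.0, 0.7, -0.4]
gripper_width: 0.571
```

```bash
python3 -m pendant '[[[0.43,0,0.0006,-0.01,0],[0.43,0,0.0006,-0.017,0],[0.43,0,0.0006,-0.017,0],[0.43,0,0.0006,-0.017,0]]]'
```

```text
time: 68.55
tcp_pos: [468.6, -117.6, 26.5]
orientation: [[-0.001, 0.974, -0.225], [0.0, -0.225, -0.974], [-1.0, -0.001, -0.0]]
ft_force: [1.0, 0.1, 0.4]
gripper_width: 0.568
```

```bash
python3 -m pendant '[[[1,0,0,-0.0007,0],[1,0,0,-0.0007,0],[1,0,0,-0.0007,0],[1,0,0,-0.0007,0],[1,0,0,-0.0007,0],[1,0,0,-0.0007,0]]]'; python3 -m pendant '[[[1,0,0,0.01,0],[1,0,0,0.03,0],[1,-0.01,0.002,0.0447,-2.8],[1,-0.01,0.002,0.0447,-2.8],[1,-0.01,0.002,0.0447,-2.8],[1,-0.01,0.002,0.0447,-2.8]]]'; cat > nose.py <<'E'
from h import *
f=grab('top')
u=np.array([.962,-.273,0]);v=np.array([.273,.962,0]);t=np.array(env.get_obs()['tcp_pos']);t[2]-=20.5
B=f['img'][...,0].astype(np.float32)
L=np.arange(-36,38,3.);print(t,L.astype(int))
for a in(46,50,54,58):
    p=proj(f,t+a*u+L[:,None]*v).astype(np.float32); print(a,cv2.remap(B,p[:,0].reshape(-1,1),p[:,1].reshape(-1,1),cv2.INTER_LINEAR).ravel().astype(int))
E
python3 nose.py
```

```text
time: 69.15
tcp_pos: [468.9, -117.6, 27.0]
orientation: [[0.0, 0.974, -0.225], [-0.0, -0.225, -0.974], [-1.0, 0.0, -0.0]]
ft_force: [-6.2, 2.2, 13.9]
gripper_width: 0.451
time: 69.75
tcp_pos: [458.7, -115.7, 70.2]
orientation: [[-0.001, 0.962, -0.272], [0.0, -0.272, -0.962], [-1.0, -0.001, -0.0]]
ft_force: [0.0, 0.3, 0.1]
gripper_width: 0.445
[ 458.66259252 -115.63830228   49.63720757] [-36 -33 -30 -27 -24 -21 -18 -15 -12  -9  -6  -3   0   3   6   9  12  15
  18  21  24  27  30  33  36]
46 [92 88 83 81 70 68 67 59 54 62 56 46 41 43 42 42 41 46 48 53 61 59 45 41
 42]
50 [195 185 188 190 176 170 167 157 153 148 123  90  82  81  77  96 117 117
 113 119 122  94  56  38  40]
54 [218 218 219 218 217 216 210 199 195 184 153 135 132 130 142 172 184 180
 178 185 183 158 126 112 105]
58 [219 219 219 219 218 216 211 201 202 205 205 201 201 213 213 211 206 199
 198 207 212 211 207 201 196]
```

```bash
python3 - <<'E'
from h import *
f=grab('top');g=grab('scene')
u=np.array([.962,-.273,0]);v=np.array([.273,.962,0]);t=np.array([458.7,-115.7,43.4])
S=g['img'].astype(int);print((S[...,2]-S[...,0])[226:250,302:328])
for a in(11,25,45,59): print(a,proj(g,[t+a*u-21*v, t+a*u-21*v+[0,0,6],t+a*u+21*v+[0,0,6]]).round(1).tolist())
T=f['img'].astype(int); print((T[...,2]-T[...,0])[212:226,334:362]); print(T[212:226,334:362,1])
print(proj(f,[t+a*u+b*v+[0,0,6] for a in(45,59) for b in(-21,21)]).round(1).tolist())
E
```

```text
[[-4 -4 -4 -3 -3 -2 -3 -1  7 11 12 12 11 12 11 12 12 11 11 12 11 12 12 11
  11 11]
 [-3 -5 -4 -3 -2 -3 -3 -1  7 11 11 12 11 12 11 12 11 11 12 12 11 12 11 11
  11 12]
 [-3 -3 -3 -2 -3 -2 -4 -2  9 12 12 12 11 12 11 12 12 12 12 12 12 12 11 11
  12 12]
 [-4 -4 -2 -2 -2 -4 -4 -2  9 12 12 12 11 11 12 12 12 12 11 12 11 11 12 11
  12 12]
 [-5 -4 -3 -2 -2 -3 -4 -1  8 12 11 12 12 12 12 12 12 12 12 12 12 12 12 11
  11 10]
 [-5 -5 -4 -2 -3 -2 -3 -2  8 12 12 12 12 12 12 12 12 13 13 12 12 12 11  9
   7  7]
 [-5 -5 -4 -3 -2 -2 -4 -2  8 12 12 12 12 12 12 12 12 13 12 13 13 12 11  6
   3  2]
 [-3 -6 -4 -3 -3 -3 -4 -2  7 13 13 13 12 13 13 12 12 13 15 15 15 13 10  5
   0  0]
 [ 0 -5 -4 -3 -3 -3 -4 -2  9 16 18 16 15 16 16 14 11 12 12 14 14 13 12  7
   1 -1]
 [ 4 -4 -4 -2 -3 -2 -3 -2 10 19 22 21 20 20 20 15 10  9  9 10 12 13 12  8
   1 -1]
 [ 6 -2 -3 -4 -2 -2 -2 -1  8 16 20 22 24 24 22 16  9  7  7  8 11 14 13  9
   2 -1]
 [ 7 -1 -3 -3 -3 -3 -3 -2  5 10 16 22 25 28 27 21 11  7  6  6 10 13 13 10
   3 -1]
 [ 8  1 -3 -4 -3 -3 -4 -2  2  7 14 21 24 29 32 25 13  7  6  6  9 13 12 10
   5  0]
 [ 9  2 -4 -4 -3 -4 -
[... 3743 characters left out ...]
86 204
  209 210 211 224 230 230 231 232 232 231]
 [ 57  66  72  71  69  71  75  77  72  75  88 104 102  92 110 120 121 157
  189 202 213 227 230 230 230 230 231 231]
 [ 67  74  76  76  73  74  73  68  60  59  56  59  61  64  78  85 103 162
  199 203 215 230 232 231 231 231 231 231]
 [ 67  75  78  76  75  68  61  62  64  67  64  62  60  59  58  60  72 108
  134 154 189 216 226 231 232 232 231 232]
 [ 68  75  77  78  74  65  55  63  71  72  70  68  67  65  63  60  59  60
   67  80 104 132 168 202 218 226 231 233]
 [ 70  77  76  77  74  65  58  70  76  76  75  73  73  70  69  66  65  62
   61  56  56  64  83 111 135 167 201 220]]
[[354.9, 225.0], [341.8, 221.5], [356.1, 220.6], [342.9, 217.1]]
```

```bash
python3 -m pendant '[[[1,0,0.0005,0.0018,0],[1,0.0096,-0.0022,0.0018,0],[1,0.0192,-0.0049,0.0018,0],[1,0.0289,-0.0077,0.0018,0],[1,0.0346,-0.0093,0.0018,0],[1,0.0346,-0.0093,0.0018,0],[1,0.0346,-0.0093,0.0018,0]]]'; for i in 1 2 3; do python3 -m pendant '[[[1,0.0019,-0.0005,0,0],[1,0.0038,-0.0011,0,0],[1,0.0048,-0.0014,0,0],[1,0.0048,-0.0014,0,0]]]'|egrep 'tcp|ft'; done; python3 - <<'E'
from h import *
g=grab('scene'); G=cv2.cvtColor(g['img'],cv2.COLOR_BGR2GRAY); print(G[244,328:364])
print((g['img'][...,2].astype(int)-g['img'][...,0])[226:248,318:346])
E
```

```text
time: 70.6
tcp_pos: [493.1, -124.9, 72.4]
orientation: [[-0.001, 0.962, -0.273], [0.0, -0.273, -0.962], [-1.0, -0.001, -0.0]]
ft_force: [-0.4, -0.1, 0.3]
gripper_width: 0.446
tcp_pos: [498.2, -126.4, 72.6]
ft_force: [-0.0, -0.1, -1.3]
tcp_pos: [503.1, -127.8, 72.6]
ft_force: [0.6, -0.4, -0.4]
tcp_pos: [507.9, -129.2, 72.6]
ft_force: [0.2, -1.1, -1.0]
[100  63  52  49  48  48  49  75 118 131 134 134 134 134 135 135 135 135
 135 135 135 134 134 135 135 135 135 135 135 136 127  93  59  50  57  90]
[[-4 -4 -3 -3 -3 -3 -3 -4  4  8 10 12 11 11 12 11 12 12 12 12 11 12 10 10
   9  8  9  9]
 [-3 -3 -4 -3 -3 -3 -4 -4  6 10 11 12 11 11 12 11 11 11 11 11  9  7  6  6
   8  7  6  7]
 [-3 -5 -5 -2 -2 -4 -4 -3  6 10 11 11 11 12 12 12 11 10  9  9  6  1  0  4
   6  5  4  4]
 [-4 -6 -5 -4 -3 -3 -3 -3  6 10 11 11 12 11 12 10  6  5  5  4  2 -1 -1  2
   4  3  2  3]
 [-3 -5 -5 -4 -4 -3 -3 -3  4  9 11 10 10  9 10  9  4  4  4  4  4  1  0  0
   0  1  1  0]
 [-3 -5 -5 -4 -3 -2 -3 -3  1  7  8  8  6  7  9  9  8  9  9 12 12  6  0 -2
  -1 -1 -1 -2]
 [ 0 -5 -6 -5 -3 -3 -4 -4  0  8 11 10  9 12 13 12 11 10 10 11 11  
[... 658 characters left out ...]
4 -3 -2  4 14 20 22 23 23 23 23 23 23 19 15 11  9  7  4  0  0
  -1 -1 -1 -1]
 [ 8  2 -2 -3 -4 -1  4 14 19 21 21 21 20 20 19 19 17  9  3  3  1  0  0  0
   0 -1 -1 -1]
 [ 8  2  0  0  1  3  6 12 15 15 15 15 13 12 11 10  8  2  0  0  0  0  0  0
   0  0  0 -1]
 [ 9  7  8  8  7  8  9 11 12  9  7  8  5  5  3  4  1  1 -1 -1 -1  0 -1  0
   0  0 -1 -1]
 [11 10 11 11 11 11 11 11 11  9  3  2  1  2  2  2  2  1 -1 -1 -1  0 -1  0
  -1 -1 -1 -1]
 [11 12 11 12 12 11 12 12 12  9  4  2  2  3  2  2  2  0 -1 -1 -1  0 -1 -1
  -1 -1  0 -1]
 [12 12 11 12 12 11 12 12 12  9  3  1  1  3  2  2  2  1  0 -1 -1 -1  0 -1
  -1 -1 -1 -2]
 [12 11 12 11 11 11 11 12 12 10  5  0  1  1  1  1  2  1  0  0  0 -1 -1 -1
  -1  0 -1 -2]]
```

```bash
for i in 1 2 3; do python3 -m pendant '[[[1,0.0029,-0.0008,-0.0001,0],[1,0.0058,-0.0016,-0.0001,0],[1,0.0077,-0.0022,-0.0001,0],[1,0.0077,-0.0022,-0.0001,0]]]'|egrep 'tcp|ft'; done; python3 - <<'E'
from h import *
g=grab('scene'); G=cv2.cvtColor(g['img'],cv2.COLOR_BGR2GRAY); print(G[244,328:364])
E
```

```text
tcp_pos: [515.7, -131.4, 72.5]
ft_force: [0.5, -1.9, 0.3]
tcp_pos: [523.4, -133.7, 72.4]
ft_force: [0.3, -0.4, -0.3]
tcp_pos: [531.1, -135.8, 72.3]
ft_force: [0.2, -1.2, 0.1]
[ 95  58  49  50  52  50  50  76 118 131 134 135 134 134 134 135 135 135
 135 135 135 135 135 135 135 136 136 136 135 135 127  92  59  50  57  89]
```

```bash
python3 -m pendant '[[[1,0.0038,-0.0011,0,0],[1,0.0072,-0.002,0,0],[1,0.0072,-0.002,-0.0005,0],[1,0.0072,-0.002,-0.0005,0]]]'|egrep 'tcp|ft'; python3 -m pendant '[[[0.3,0,0,0,0],[0.3,0,0,0,0],[0.3,0,0,0.015,0],[0.3,0,0,0.04,0],[1,-0.0125,0.0035,0.04,0],[1,-0.025,0.0071,0.04,0],[1,-0.025,0.0071,0.04,0],[1,-0.025,0.0071,0.03,0],[1,-0.025,0.0071,0.015,0],[1,-0.025,0.0071,0,0]]]'; python3 -m pendant '[[[1,0,0,0,0],[1,0,0,0,0],[1,0.0038,-0.0011,0,0],[1,0.0077,-0.0022,0,0],[1,0.0115,-0.0033,0,0],[1,0.0154,-0.0044,0,0],[1,0.0192,-0.0055,0,0],[1,0.0231,-0.0066,0,0],[1,0.025,-0.0071,0,0],[1,0.025,-0.0071,0,0]]]'
```

```text
tcp_pos: [538.1, -137.8, 71.7]
ft_force: [0.6, -0.8, -0.2]
time: 74.5
tcp_pos: [513.6, -130.8, 71.0]
orientation: [[0.0, 0.962, -0.273], [-0.0, -0.273, -0.962], [-1.0, 0.0, -0.0]]
ft_force: [1.3, -0.1, 0.1]
gripper_width: 0.001
time: 75.5
tcp_pos: [538.2, -137.8, 71.8]
orientation: [[0.0, 0.962, -0.272], [-0.0, -0.272, -0.962], [-1.0, 0.0, 0.0]]
ft_force: [-0.3, -0.0, 1.0]
gripper_width: 0.003
```

```bash
python3 -m pendant '[[[1,0.0019,-0.0005,0,0],[1,0.0038,-0.0011,0,0],[1,0.0058,-0.0016,0,0],[1,0.0077,-0.0022,0,0],[1,0.0087,-0.0025,0,0],[1,0.0087,-0.0025,0,0]]]'|egrep 'tcp|ft'; for i in 1 2 3 4; do python3 -m pendant '[[[1,0.0005,-0.0001,0,0],[1,0.001,-0.0003,0,0],[1,0.001,-0.0003,0,0]]]'|egrep 'tcp|ft'; done; python3 - <<'E'
from h import *
g=grab('scene'); G=cv2.cvtColor(g['img'],cv2.COLOR_BGR2GRAY); print(G[244,328:364])
E
```

```text
tcp_pos: [546.8, -140.3, 71.8]
ft_force: [-0.9, 0.8, 1.1]
tcp_pos: [547.7, -140.6, 71.8]
ft_force: [-1.8, 0.6, 2.8]
tcp_pos: [548.8, -140.9, 71.8]
ft_force: [-1.5, 0.1, 2.3]
tcp_pos: [549.8, -141.2, 71.8]
ft_force: [-2.5, 0.0, 2.6]
tcp_pos: [550.7, -141.5, 71.8]
ft_force: [-2.9, 0.6, 3.4]
[ 97  59  49  47  48  48  49  76 117 130 133 134 134 134 134 134 135 135
 135 134 135 135 135 135 135 135 135 135 135 135 127  93  60  51  57  88]
```

```bash
for i in 1 2 3; do python3 -m pendant '[[[1,0.0005,-0.0001,0,0],[1,0.001,-0.0003,0,0],[1,0.001,-0.0003,0,0]]]'|egrep 'tcp|ft'; done; python3 - <<'E'
from h import *
g=grab('scene'); G=cv2.cvtColor(g['img'],cv2.COLOR_BGR2GRAY); print(G[244,328:364])
E
```

```text
tcp_pos: [551.2, -141.6, 71.7]
ft_force: [-7.7, 1.9, 6.8]
tcp_pos: [552.0, -141.8, 71.7]
ft_force: [-8.4, 2.9, 7.9]
tcp_pos: [553.0, -142.2, 71.7]
ft_force: [-8.4, 2.9, 8.8]
[ 98  59  49  47  49  48  48  57  88 119 131 133 134 134 134 134 135 134
 135 135 135 134 134 135 135 135 135 135 136 136 134 120  82  55  57  89]
```

```bash
python3 -m pendant '[[[1,-0.005,0.0014,0,0],[1,-0.01,0.003,0.02,0],[1,-0.02,0.01,0.07,0],[1,-0.03,0.04,0.1,0],[1,-0.04,0.09,0.1,0],[1,-0.05,0.14,0.1,0],[1,-0.06,0.19,0.1,0],[1,-0.07,0.24,0.1,0],[1,-0.08,0.27,0.1,0],[1,-0.08,0.27,0.1,0]]]'|egrep 'tcp|time'; sed -i 's/module rear z36/module rear z50/; s/a\*v+\[0,0,36\]/a*v+[0,0,50]/' yaw.py; python3 yaw.py; python3 ck.py 50 68| head -6|cut -c1-700; python3 - <<'E'
from h import *
f=grab('top');g=grab('scene')
a=orange(f,(312,160,345,205)); b=orange(g,(310,190,370,240))
print([x[:2] for x in a],[x[:2] for x in b])
print(two(f,[a[0][0]],g,[b[0][0]]),two(f,[a[1][0]],g,[b[1][0]]))
E
```

```text
time: 79.3
tcp_pos: [472.5, 130.9, 171.7]
window rear (u) at0 28.0 angle -1.31 rms 1.03
module rear z50 at0 -31.3 angle -0.57 rms 0.26
mag right edge(z68) at0 -26.2 angle -0.18 rms 0.24
left land inner z9 at0 29.4 angle -0.04 rms 0.24
right land inner z9 at0 -27.3 angle -0.11 rms 0.78
-10 50.0 [(-60, 39), (-58, 29), (-56, 29), (-54, 29), (-52, 29), (-50, 29), (-48, 28), (-46, 28), (-44, 29), (-42, 28), (-40, 27), (-38, 26), (-36, 28), (-34, 55), (-32, 91), (-30, 137), (-28, 163), (-26, 174), (-24, 147), (-22, 107), (-20, 59), (-18, 40), (-16, 32), (-14, 39), (-12, 54), (-10, 74), (-8, 83), (-6, 95), (-4, 104), (-2, 112), (0, 124), (2, 149), (4, 178), (6, 202), (8, 208), (10, 209), (12, 205), (14, 203), (16, 201), (18, 203), (20, 205), (22, 207), (24, 197), (26, 192), (28, 189), (30, 151), (32, 95), (34, 55), (36, 31), (38, 29), (40, 28), (42, 28), (44, 29), (46, 33), (48, 40)]
-10 68.0 [(-60, 31), (-58, 29), (-56, 29), (-54, 29), (-52, 29), (-50, 28), (-48, 28), (-46, 28), (-44, 28), (-42, 27), (-40, 26), (-38, 28), (-36, 51), (-34, 83), (-32, 128), (-30, 160), (-28, 180), (-26, 150)
[... 2487 characters left out ...]
), (-10, 96), (-8, 117), (-6, 124), (-4, 130), (-2, 144), (0, 166), (2, 199), (4, 206), (6, 208), (8, 203), (10, 198), (12, 194), (14, 199), (16, 199), (18, 198), (20, 198), (22, 197), (24, 197), (26, 172), (28, 134), (30, 80), (32, 47), (34, 27), (36, 27), (38, 27), (40, 26), (42, 28), (44, 34), (46, 50), (48, 69)]
[(array([317.57142857, 185.47619048]), np.int32(21)), (array([328.47826087, 188.34782609]), np.int32(23))] [(array([340.10714286, 205.07142857]), np.int32(28)), (array([341.3877551 , 213.18367347]), np.int32(49))]
(array([620.18015355, -34.7866215 ,  64.72660607]), np.float64(1.3246275399606677)) (array([610.50181695, -68.18395626,  61.21692782]), np.float64(0.06720290566529874))
```

```bash
python3 -m pendant '[[[1,0.01,-0.05,0,0],[1,0.02,-0.1,0,0],[1,0.03,-0.15,0,0],[1,0.04,-0.2,0,0],[1,0.0445,-0.24,0,0],[1,0.0445,-0.2625,0,0],[1,0.0445,-0.2625,0,0],[1,0.0445,-0.2625,0,0],[1,0.0445,-0.2625,-0.04,0],[1,0.0445,-0.2625,-0.08,0]]]'|egrep 'tcp|time';python3 -m pendant '[[[1,0,0,-0.02,0],[1,0,0,-0.035,0],[1,0,0,-0.046,0],[1,0,0,-0.046,0],[1,0,0,-0.046,0]]]'|egrep 'tcp|time|ft'
```

```text
time: 80.5
tcp_pos: [518.6, -134.3, 91.7]
time: 81.0
tcp_pos: [518.5, -134.6, 46.4]
ft_force: [-0.6, 0.7, 0.6]
```

```bash
python3 -m pendant '[[[1,0.0005,0.002,-0.003,0],[1,0.0005,0.002,-0.003,0],[1,0.0082,-0.0002,-0.003,0],[1,0.0159,-0.0024,-0.003,0],[1,0.0216,-0.004,-0.003,0],[1,0.0255,-0.0051,-0.003,0],[1,0.0284,-0.0059,-0.003,0],[1,0.0284,-0.0059,-0.003,0]]]'|egrep 'tcp|ft'; for i in 1 2 3 4; do python3 -m pendant '[[[1,0.0005,-0.0001,0,0],[1,0.001,-0.0003,0,0],[1,0.001,-0.0003,0,0]]]'|egrep 'tcp|ft'; done
```

```text
tcp_pos: [546.8, -140.8, 42.7]
ft_force: [0.1, -0.4, 0.1]
tcp_pos: [547.6, -141.0, 42.8]
ft_force: [0.1, -0.5, 0.1]
tcp_pos: [548.6, -141.4, 42.8]
ft_force: [-0.6, -0.1, -0.4]
tcp_pos: [549.7, -141.7, 42.8]
ft_force: [-0.5, 0.4, -0.2]
tcp_pos: [550.7, -142.0, 42.8]
ft_force: [-0.2, -0.3, 0.7]
```

```bash
for i in 1 2 3 4; do python3 -m pendant '[[[1,0.0005,-0.0001,0,0],[1,0.001,-0.0003,0,0],[1,0.001,-0.0003,0,0]]]'|egrep 'tcp|ft'; done
```

```text
tcp_pos: [551.6, -142.2, 42.8]
ft_force: [0.1, -0.5, -0.1]
tcp_pos: [552.0, -142.4, 42.7]
ft_force: [-5.9, 2.5, 4.5]
tcp_pos: [553.0, -142.7, 42.7]
ft_force: [-5.9, 1.3, 3.9]
tcp_pos: [554.0, -143.0, 42.7]
ft_force: [-5.9, 1.7, 3.9]
```

```bash
python3 -m pendant '[[[1,-0.005,0.0014,0,0],[1,-0.01,0.003,0.02,0],[1,-0.02,0.01,0.07,0],[0.5,-0.03,0.04,0.12,0],[0.3,-0.04,0.09,0.14,0],[0.3,-0.05,0.14,0.14,0],[0.3,-0.05,0.19,0.14,0],[0.3,-0.05,0.24,0.14,0],[0.3,-0.05,0.27,0.14,0],[0.3,-0.05,0.27,0.14,0]]]' 25|egrep 'tcp|time'; python3 yaw.py; python3 ck.py 68| sed -n '1p;3p'|cut -c1-660; python3 - <<'E'
from h import *
f=grab('top')
# hood plate centre: grey blob
h=cv2.cvtColor(f['img'],cv2.COLOR_BGR2HSV).astype(int)
m=(h[...,2]<170)&(h[...,2]>75)&(h[...,1]<60); k=cents(f,m|((h[...,0]<16)&(h[...,1]>90)),(308,165,342,212),60)
for c in k:
    ys,xs=np.nonzero(c[2]); P=onz(f,np.c_[xs,ys],57)[:,:2].astype(np.float32); print(c[0],c[1],cv2.minAreaRect(P))
E
```

```text
time: 85.2
tcp_pos: [504.0, 130.9, 182.9]
window rear (u) at0 30.4 angle -1.43 rms 0.67
-10 68.0 [(-60, 30), (-58, 28), (-56, 28), (-54, 29), (-52, 29), (-50, 28), (-48, 28), (-46, 28), (-44, 29), (-42, 30), (-40, 29), (-38, 26), (-36, 34), (-34, 50), (-32, 90), (-30, 129), (-28, 164), (-26, 172), (-24, 159), (-22, 112), (-20, 68), (-18, 36), (-16, 32), (-14, 38), (-12, 54), (-10, 82), (-8, 106), (-6, 118), (-4, 133), (-2, 143), (0, 144), (2, 161), (4, 188), (6, 203), (8, 211), (10, 212), (12, 209), (14, 207), (16, 207), (18, 206), (20, 205), (22, 207), (24, 207), (26, 205), (28, 181), (30, 146), (32, 91), (34, 54), (36, 30), (38, 28), (40, 27), (42, 26), (44, 33), (46, 45), (48, 66)]
10 68.0 [(-60, 32), (-58, 27), (-56, 28), (-54, 29), (-52, 30), (-50, 30), (-48, 29), (-46, 29), (-44, 28), (-42, 28), (-40, 28), (-38, 27), (-36, 31), (-34, 50), (-32, 85), (-30, 130), (-28, 167), (-26, 187), (-24, 180), (-22, 127), (-20, 74), (-18, 41), (-16, 31), (-14, 33), (-12, 44), (-10, 59), (-8, 76), (-6, 90), (-4, 102), (-2, 111), (0, 128), (2, 154), (4, 185), (6, 204), (8, 208), (10, 200), (12
[... 255 characters left out ...]
6965026855469), (47.25333023071289, 93.6480712890625), 73.60028076171875)Traceback (most recent call last):
  File "yaw.py", line 18, in <module>
    F=np.arange(-50,-29,.5);fit('module rear z50',F,np.arange(-14,15,1.),lambda s,a:o+s[:,None]*u+a*v+[0,0,50],lambda c:c[0])
                            ~~~^^^^^^^^^^^^^^^^^^^^^^^^^^^^^^^^^^^^^^^^^^^^^^^^^^^^^^^^^^^^^^^^^^^^^^^^^^^^^^^^^^^^^^^^^^^^^^
  File "yaw.py", line 14, in fit
    X=np.array(X);Y=np.array(Y);p=np.polyfit(X,Y,1);r=Y-np.polyval(p,X);k=abs(r)<2*r.std()+.2;p=np.polyfit(X[k],Y[k],1)
                                  ~~~~~~~~~~^^^^^^^
    raise TypeError("expected non-empty vector for x")
TypeError: expected non-empty vector for x
```

```bash
python3 -m pendant '[[[0.3,0.025,-0.04,0,0],[0.3,0.05,-0.08,0,0],[0.3,0.075,-0.12,0,0],[0.3,0.1,-0.16,0,0],[0.3,0.1105,-0.1822,0,0],[0.3,0.1105,-0.1822,0,0],[0.3,0.1105,-0.1822,0,0],[0.3,0.1105,-0.1822,-0.02,0],[0.3,0.1105,-0.1822,-0.04,0],[0.3,0.1105,-0.1822,-0.04,0]]]'|egrep 'tcp|time|orie'; python3 -m pendant '[[[0.3,0,0,0,0],[0.3,0,0,0,0],[0.3,0,0,0,0]]]'|egrep 'tcp|time|orie'
```

```text
time: 86.35
tcp_pos: [613.6, -54.8, 140.4]
orientation: [[-0.004, 0.962, -0.272], [0.001, -0.272, -0.962], [-1.0, -0.004, 0.0]]
time: 86.65
tcp_pos: [615.4, -55.3, 143.9]
orientation: [[0.002, 0.962, -0.272], [-0.0, -0.272, -0.962], [-1.0, 0.002, -0.0]]
```

```bash
python3 -m pendant '[[[0.3,-0.0008,0.004,0,0],[0.3,-0.0008,0.004,0,0],[0.3,-0.0008,0.004,-0.03,0],[0.3,-0.0008,0.004,-0.05,0],[0.3,-0.0008,0.004,-0.055,0],[0.3,-0.0008,0.004,-0.055,0],[0.3,-0.0008,0.004,-0.055,0]]]'|egrep 'tcp|time|ft'; python3 -m pendant '[[[0.5,0,0,0,0],[0.5,0,0,0,0],[1,0,0,0,0],[1,0,0,0,0],[1,0,0,0,0],[1,0,0,0,0],[1,0,0,0,0]]]'
```

```text
time: 87.35
tcp_pos: [614.8, -51.4, 89.0]
ft_force: [0.4, 0.1, -0.2]
time: 88.05
tcp_pos: [614.8, -51.4, 89.2]
orientation: [[0.002, 0.962, -0.273], [-0.0, -0.273, -0.962], [-1.0, 0.002, -0.0]]
ft_force: [-2.6, 0.7, 11.1]
gripper_width: 0.307
```

```bash
python3 -m pendant '[[[1,0,0,0.01,0],[1,0,0,0.03,0],[1,0,0,0.06,0],[1,0,0,0.1,0],[1,0,0,0.1,0],[1,-0.006,-0.03,0.1,0],[1,-0.012,-0.06,0.1,0],[1,-0.0186,-0.103,0.1,0],[1,-0.0186,-0.103,0.1,0],[1,-0.0186,-0.103,0.1,0]]]' 40|egrep 'tcp|time|orie|grip'; python3 -m pendant '[[[1,0,0,-0.01,0],[1,0,0,-0.01,0],[1,0,0,-0.01,0]]]'|egrep 'tcp|time|orie|grip|ft'; python3 - <<'E'
from h import *
g=grab('scene')
u=np.array([.962,-.2728,0]);v=np.array([.2728,.962,0]);o=np.array([589.5,-152.5,0])
t=env.get_obs()['tcp_pos']; c=np.array(t)-[0,0,89.2]
# predicted near plate edge ends & cheek ends vs image
print('plate near top corners',proj(g,[c+s*44*u-25*v+[0,0,57] for s in(-1,1)]).round(1).tolist())
G=cv2.cvtColor(g['img'],cv2.COLOR_BGR2GRAY)
r=int(proj(g,[c-25*v+[0,0,56]])[0][1]); print(r)
for k in range(r-3,r+3): print(k,G[k,328:366])
print(G[244,328:366])
E
```

```text
time: 89.05
tcp_pos: [595.4, -155.0, 187.5]
orientation: [[-0.0, 0.962, -0.274], [0.0, -0.274, -0.962], [-1.0, -0.001, -0.0]]
gripper_width: 0.269
time: 89.35
tcp_pos: [595.7, -153.5, 177.2]
orientation: [[-0.001, 0.962, -0.271], [0.0, -0.271, -0.962], [-1.0, -0.001, -0.0]]
ft_force: [-0.0, -0.5, -1.0]
gripper_width: 0.262
plate near top corners [[336.7, 221.8], [364.7, 219.2]]
220
217 [214 215 215 215 215 215 205 163 131 128 129 129 129 129 129 129 128 121
 111 107  91  73  63  61  67  85 102 118 127 128 128 129 129 129 129 141
 176 205]
218 [215 215 215 215 215 215 205 160 120 124 128 129 129 129 129 129 129 121
 105  95  86  76  68  64  66  72  87 116 127 129 129 129 129 129 129 138
 168 200]
219 [215 214 214 215 215 215 205 157 110 121 129 129 129 129 129 128 129 124
 107  83  72  66  63  65  66  68  84 112 127 130 130 132 130 125 123 128
 154 191]
220 [215 215 214 214 215 215 204 153 101 119 129 129 129 129 129 130 131 129
 118  93  82  82  84  91  95 101 119 136 150 154 154 155 144 119 102 109
 151 194]
221 [215 215 214 215 215 215 203 150  97 117 130 135 136 136 140 143 145 151
 148 135 131 135 137 139 143 148 160 176 191 195 196 194 176 128  87 110
 168 203]
222 [215 215 215 215 215 214 199 145  92 117 149 163 163 165 172 176 180 191
 192 184 182 190 193 194 194 195 198 204 210 212 212 210 197 146  92 116
 177 206]
[ 98  58  49  49  47  48  46  48  68 104 125 132 134 134 134 133 134 134
 134 134 134 134 134 135 134 134 135 135 135 135 135 130 105  70  59  89
 120 116]
```

```bash
python3 - <<'E'
from h import *
g=grab('scene')
u=np.array([.962,-.2728,0]);v=np.array([.2728,.962,0]);o=np.array([589.5,-152.5,0])
t=np.array(env.get_obs()['tcp_pos']);print(t)
c=t*[1,1,0]
for d in(-3,0): print(d,'now',proj(g,[c+(d+s*44)*u-25*v+[0,0,t[2]-32.2] for s in(-1,1)])[:,0].round(2),'docked',proj(g,[c+(d+s*44)*u-25*v+[0,0,71] for s in(-1,1)])[:,0].round(2))
for m in(4,7,9): print(m,'cheek pred z32',proj(g,[o+(m+s)*u-27*v+[0,0,32] for s in(-41,-36,36,0)])[:,0].round(2))
E
```

```text
[ 595.86001711 -153.83572771  177.80252384]
-3 now [335.77 363.82] docked [335.16 362.24]
0 now [336.73 364.77] docked [336.09 363.16]
4 cheek pred z32 [336.04 337.56 359.35 348.48]
7 cheek pred z32 [336.95 338.47 360.25 349.38]
9 cheek pred z32 [337.56 339.08 360.85 349.99]
```

```bash
python3 -m pendant '[[[1,0.0031,-0.0013,-0.01,0],[1,0.0031,-0.0013,-0.02,0],[1,0.0031,-0.0013,-0.03,0],[1,0.0031,-0.0013,-0.03,0],[1,0.0031,-0.0013,-0.03,0]]]'|egrep 'tcp|ft|grip'; for i in 1 2 3 ; do python3 -m pendant '[[[1,0,0,-0.004,0],[1,0,0,-0.008,0],[1,0,0,-0.01,0],[1,0,0,-0.01,0]]]'|egrep 'tcp|ft'; done
```

```text
tcp_pos: [598.7, -155.6, 147.4]
ft_force: [-0.4, -0.1, -0.5]
gripper_width: 0.263
tcp_pos: [598.7, -155.6, 137.5]
ft_force: [0.5, 0.2, -1.2]
tcp_pos: [598.6, -155.6, 127.3]
ft_force: [-0.5, 0.2, -0.8]
tcp_pos: [598.7, -155.6, 117.3]
ft_force: [-0.6, 0.6, -1.0]
```

```bash
for i in 1 2 3 ; do python3 -m pendant '[[[1,0,0.0001,-0.002,0],[1,0,0.0001,-0.004,0],[1,0,0.0001,-0.004,0]]]'|egrep 'tcp|ft'; done;  for i in 1 2 3 ; do python3 -m pendant '[[[1,0,0,-0.001,0],[1,0,0,-0.001,0]]]'|egrep 'tcp|ft'; done
```

```text
tcp_pos: [598.7, -155.5, 113.5]
ft_force: [0.3, 1.0, -1.4]
tcp_pos: [598.7, -155.4, 109.4]
ft_force: [-0.4, -0.3, -0.9]
tcp_pos: [598.7, -155.3, 105.4]
ft_force: [0.2, 0.2, -1.2]
tcp_pos: [598.8, -155.4, 104.7]
ft_force: [0.0, -0.5, -1.3]
tcp_pos: [598.8, -155.4, 103.7]
ft_force: [0.3, -0.2, -1.5]
tcp_pos: [599.0, -155.5, 103.5]
ft_force: [-1.7, -0.1, 5.2]
```

```bash
python3 -m pendant '[[[1,0,0,-0.0005,0],[1,0,0,-0.0005,0],[0.3,0,0,-0.0005,0],[0.3,0,0,-0.0005,0],[0.3,0,0,-0.0005,0],[0.3,0,0,-0.0005,0],[0.3,0,0,0.02,0],[0.3,0,0,0.06,0],[0.2,-0.03,0.03,0.09,0],[0.2,-0.06,0.07,0.1,0]]]'; python3 -m pendant '[[[0,-0.04,0.05,0,0],[0,-0.06,0.1,0,0],[0,-0.08,0.15,0,0],[0,-0.08,0.19,0,0],[0,-0.08,0.19,0,0],[0,-0.08,0.19,0,0],[0,-0.08,0.19,0,0]]]'|egrep 'time|tcp'; python3 - <<'E'
from h import *
f=grab('top');g=grab('scene')
a=orange(f,(330,160,385,215)); b=orange(g,(325,205,385,250))
print([x[:2] for x in a],[x[:2] for x in b])
u=np.array([.962,-.2728,0]);v=np.array([.2728,.962,0]);o=np.array([589.5,-152.5,0])
for x in a:
    for y in b:
        p,e=two(f,[x[0]],g,[y[0]])
        if e<5: print(p.round(1),round(e,1),'u,v',((p-o)@u).round(1),((p-o)@v).round(1))
h=cv2.cvtColor(f['img'],cv2.COLOR_BGR2HSV).astype(int)
print('puck/other modules',modules(f,(165,170,250,262)))
G=cv2.cvtColor(g['img'],cv2.COLOR_BGR2GRAY)
for k in range(234,240): print(k,G[k,328:368])
T=f['img'][172:216,330:380]; S=g['img'][208:256,322:374]
# top plate outline
m=((h[...,2]<150)&(h[...,2]>75)&(h[...,1]<60))|((h[...,0]<16)&(h[...,1]>90))
for c in cents(f,m,(336,168,382,214),60):
    ys,xs=np.nonzero(c[2]); P=onz(f,np.c_[xs,ys],71)[:,:2].astype(np.float32); r=cv2.minAreaRect(P); print(c[1],r,((np.r_[r[0],0]-o)@u).round(1),((np.r_[r[0],0]-o)@v).round(1))
E
```

```text
time: 93.65
tcp_pos: [540.5, -87.9, 204.8]
orientation: [[0.004, 0.962, -0.274], [-0.001, -0.274, -0.962], [-1.0, 0.004, -0.0]]
ft_force: [1.7, 1.7, -1.0]
gripper_width: 0.8
time: 94.35
tcp_pos: [460.7, 101.8, 202.2]
[(array([352. , 189.5]), np.int32(26)), (array([363.34782609, 192.34782609]), np.int32(23))] [(array([348.90625, 225.0625 ]), np.int32(32)), (array([350.7804878 , 232.65853659]), np.int32(41))]
[ 604.  -139.4   77.7] 0.3 u,v 10.4 16.5
[ 609.4 -143.2   41.2] 3.1 u,v 16.6 14.4
[ 589.6 -169.   115.1] 2.3 u,v 4.6 -15.9
[ 594.4 -173.5   80.8] 0.4 u,v 10.4 -18.9
puck/other modules [(array([459.6, 218.7]), array([ 68.1, 141.1]), 180.0), (array([662.8, 405.8]), array([43.4, 38. ]), 10.8), (array([668.1, 364.1]), array([42.4, 33.3]), 89.1)]
234 [195 191 198 201 202 201 191 150 107 118 126 127 126 126 126 126 126 124
 114  99  99 100  98  98  99  99 103 118 124 126 126 126 127 126 125 131
 140 123 110 107]
235 [201 199 201 202 203 201 187 145 104 117 125 126 126 126 126 125 126 126
 117  98  93  95  96  95  93  90  92 104 115 119 121 121 121 120 118 125
 141 125 109 107]
236 [201 199 198 197 197 195 178 138  97 104 121 126 127 125 123 121 120 119
 113  99 102 106 107 102  91  82  77  79  86  92  94  94  94  94  95 107
 124 116 108 107]
237 [187 181 174 169 167 162 149 118  85  88 116 131 135 123 109 102  98  91
  84  77  82  85  87  83  74  66  59  55  62  80  90  90  85  77  82 103
 111 110 108 106]
238 [149 140 130 123 116 109 104  92  76  80 107 137 147 120  91  87  90  72
  62  65  74  78  84  96 104 112 114 115 119 119 120 119 109  83  80 104
 110 108 108 106]
239 [ 98  88  81  75  69  68  78  83  76  80 105 135 140 114 101 110 120 122
 126 128 130 130 133 147 154 168 172 174 175 161 143 138 129  94  83 107
 111 107 106 106]
1089 ((603.2716674804688, -169.3655548095703), (119.29325103759766, 136.9099884033203), 88.17401123046875) 17.8 -12.5
```

```bash
python3 - <<'E'
from h import *
g=grab('scene');G=cv2.cvtColor(g['img'],cv2.COLOR_BGR2GRAY)
for k in (242,244,246): print(G[k,330:366])
print(env.get_obs()['ft_force'],env.sign_off())
E
```

```text
[ 47  46  47  47  59  81  96 120 137 141 140 133 128 127 130 139 143 142
 140 138 137 134 134 133 132 133 132 133 132 129 114  81  76  94 101 104]
[ 47  46  45  46  53  69  92 114 124 129 130 131 130 130 131 131 131 131
 131 131 131 131 131 131 132 132 132 133 132 127 103  70  59  85 116 113]
[ 48  47  46  46  48  61  90 114 124 128 130 130 130 130 131 131 131 131
 131 130 130 131 131 131 132 129 123 129 133 129  94  61  53  70  99 108]
the job is handed in; nothing more can be done
[ 0.65520169 -0.07853241 -0.13998114] None
```

I did the job in the order asked and handed it in at about 94 s. I squared the magazine with its hood on, took the hood off and stood it on the bench. I then slid the three flat-lying modules into the low, middle and top slots and clipped the hood back on.

**Trouble on the way:** the third module jammed at the mouth, pushed the magazine a few mm and turned it about 3.5°. I set the module back on the bench and had to regrip the magazine three times, with its hood off, before it stood square. The module then went in with almost no force.

**Last checks**
- **Modules:** a final push across the mouth met only a steady 6 N from the magazine sliding. The module edges in the picture lie within about 1 mm of home.
- **Magazine:** it last measured 0.2° off square, before two more pushes moved it about 2 mm further. After those I could only confirm the hood tabs' direction (74.3° against 74.2° wanted). It now stands about 7 mm further from the robot than the plate's centre.
- **Hood:** it seated at the expected height (contact at 103.5 mm, 103.2 mm predicted). The tabs measure 35.4 mm apart, against about 36 mm sprung out and 26 mm squeezed in.

**Not confirmed**
- I made no tug test on the hood.
- The tabs' position put the hood about 3 mm off the magazine's centre in x and 1.5 mm in y, within the stated play.
- My camera estimate of the tab height read about 3 mm low, similar to its earlier error.
- I did not measure the loupe, timer and puck at the end; no move went near them.

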